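# Wind the lab lift up to its pointer

## Task

Take the larger crank by its black grip, fit its open hub down over the upright shaft of the screw lift, and wind it clockwise (seen from above) until the lift's plate is level with the small steel pointer beside it. Then let go and leave the crank on the shaft. Touch the lift only with the crank, and do not shift the pointer.

Things in the scene. Friction and masses are not known exactly. Their poses are not given: they have to be found in the camera images.
- crank: Larger of two cranks (the other: 30 mm square hub, does not fit). Origin under hub centre, z up, x to the grip. Hub 44 mm wide, 26 high, 22 mm hole; lowest 12 mm are two lugs at +y and -y, 22 mm apart, 20 mm long in x. Grip: black upright cylinder, 24 mm thick, axis at x 70, z 26 to 82 mm, spins stiffly on the crank (one grasp serves). Flat arm z 14 to 24, counterweight to x -41 mm; 0.2 kg.
- lift: Grey screw lift, fixed. Origin on the shaft axis at table level, z up, x to the plate side. Base x -50 to 200, y -100 to 130 mm; bridge over it, top at z 142 mm. Turning its shaft clockwise seen from above raises the plate 50 mm a turn; it takes about 0.2 N m (3 N at the crank's grip) and stays where left.
- lift_shaft: The lift's upright shaft. Origin as the lift's. 52 mm flange, top at z 160 mm, on which the seated crank's lugs rest (crank origin at z 160); above it a 14 mm post to z 202, last 12 mm tapered. Cross pin through the post along this body's x, 44 mm long, 8 thick, top at z 169: the crank goes down with its arm in line with the pin, either way round, within 30 deg, and has that play before it drives.
- plate_edge (a point): Point on the top face of the lift's square aluminium plate (140 x 140 x 8 mm, top 50 mm above the table at the start, a flat glass dish on it), at the middle of its edge by the pointer: x 120, y 70 mm from the lift's origin. Rises with the plate, 70 mm at most.
- pointer_tip (a point): Tip of a thin steel pointer (12 mm wide, 4 thick) on a black slider with a brass knob, on a post at the plate's +y side: x 120, y 73 mm from the lift's origin. It marks the height wanted for the plate's top, 25 to 50 mm above its start.
There are look-alikes about, which are no part of the job. Leave any green look-alike of the crank alone.

How it is judged:
By the outcome, as a careful person would: the job done as asked, in the order asked, and still so for the second after the job is handed in, with the robot touching nothing.
It also fails if it takes over 58 s, if anything falls off the work surface, if the arm or the gripper's body presses on something with over 40 N, if the wrist force passes 120 N, or if a joint passes its speed limit or range.

## Robot

A 6-joint arm with a two-finger parallel gripper is mounted at the origin on the work surface. World frame = base frame: x ahead of the robot, y to its left, z up, the work surface at z = 0. Lengths are in m, angles in rad, forces in N, time in s.
With the tool pointing down it reaches from about 0.35 to 0.775 m from the base axis. Payload 7.3 kg.
Tool frame: the origin (TCP) lies midway between the tips of the shut fingers; the grasp point (between the pads) lies 19 mm behind it; z points along the fingers, y is the direction in which the jaws open and shut (so a half turn about z gives the same grasp; the last joint's range is limited). The gripper opens to 92 mm and grips with 3 to 60 N. Pads are 19 mm wide; open, the fingers measure 130 mm over their backs; the gripper's body (75 mm by 190 mm) begins 47 mm behind the grasp point.
Start: joints at [-1.479, 0.342, 1.524, -0, 1.275, -0.146], TCP at [0.124, -0.51, 0.227] pointing down, gripper open.
Joint ranges: [-2.53, 2.53], [-0.77, 2.02], [0.04, 2.7], [-1, 4.14], [0.28, 2.66], [-3.11, 3.11]. Speed limits (rad/s): [2.57, 2.57, 3.14, 3.14, 3.14, 3.14].

## Interface

Orientations are given as [roll, pitch, yaw] about the fixed x, y, z axes, in that order (R = Rz(yaw) Ry(pitch) Rx(roll)).
In Python, from bench import bot, vision gives the robot as it stands.
- The arm moves only by the tool play_rows, never from a script. Its argument "plan" is a list of rows, each an object of numbers: "jaw": the opening, from -1 (shut) to 1 (fully open), so that 0 is half open; "dx", "dy", "dz": the shift along the tool's x, y, z in cm; "roll": the turn about the tool's z in degrees. In form: [{"jaw": .., "dx": .., "dy": .., "dz": .., "roll": ..}, ...]. A call has exactly 10 rows; each row shifts and turns the commanded pose from where the row before left it, along the tool's axes as they then stand; what a row does not reach is not made up. A row lasts 1/10 s, in which the tool goes at most 50 mm and 8.59 degrees, less where a joint would pass 70% of its speed; a pose out of reach is approached as far as the arm can. A call is refused whole if a number of a shift passes 5 or a number of a turn 8.59, either way. A call with a gripper value outside its range is refused whole. The fingers move at their own pace and stop on an object; "force" is the grip in N (left out, the last holds). Time passes only in rows, so rows that do not move let the fingers close, or fill a call up. It gives the time, the measured TCP pose, the force and the opening at its end, in the units of the state.
- bot.state(): the state, without advancing time (a new reading comes with each control period).
- vision.camera(name): name is "scene" or "top"; returns a dict with "color" (420x560x3 uint8, red, green, blue), "mtx" (3x3 intrinsics, pixels), "R" (3x3) and "t" (3): a world point X has camera coordinates R X + t. Camera axes: x right, y down, z forward; pixel columns grow to the right and rows downward; lengths in m; the calibration is good to about 2 mm. A picture is of the moment at which its call begins. There is no depth.
- bot.job_done(): hands the job in, once; it reports no verdict.
The state is a dict: "t": time; "q": joint angles; "joint_velocities": joint speeds; "effort": joint torques, N m; "position": TCP position; "ee_rot": TCP orientation; "force": force on the tool from outside, world axes, zero at the start; "moment": the same for the moment, N m; "opening": opening from 0.0 (shut) to 1.0 (fully open).
Only numpy, scipy, OpenCV 4.12 (cv2) and the standard library are available. Lean on these libraries where they do the work, as an engineer would, in place of code of your own. Each camera call takes 0.05 s, during which the arm holds its last target.

## Working session

There is one attempt and no reset: what is moved stays moved. The work goes in short steps, Python scripts to look and compute and a tool call to move; the robot and the scene stay as the last step left them, time stands still between calls to the robot, and variables do not carry over. Pictures are saved under pics/ and viewed, and the job is handed in when it is done.

Besides the shell and the picture viewer there is one more tool, called after "Request:" by a JSON object that holds its "method" and its "body". play_rows: Moves the arm, as the interface text tells. Its arguments: {"type":"object","properties":{"plan":{"type":"array","items":{"type":"object","properties":{"jaw":{"type":"number"},"dx":{"type":"number"},"dy":{"type":"number"},"dz":{"type":"number"},"roll":{"type":"number"}}}},"force":{"type":"number"}},"required":["plan"]}

```bash
ls; mkdir -p pics; python3 - <<'E'
from bench import bot,vision
import cv2,numpy as np
print(bot.state())
for n in("scene","top"):
    c=vision.camera(n); cv2.imwrite(f"pics/{n}0.png",c["color"][:,:,::-1]); np.savez(f"pics/{n}0.npz",**c)
    print(n,c["mtx"],c["R"],c["t"])
E
```

```text
pics
{'t': 0.0, 'q': array([-1.47899958e+00,  3.42708265e-01,  1.52501861e+00,  8.48973412e-06,
        1.27539460e+00, -1.45967881e-01]), 'joint_velocities': array([-0.00231197, -0.00011422, -0.00113278,  0.00078281, -0.00020286,
        0.00178205]), 'effort': array([ 2.74768363e-04, -4.31243134e+01, -2.44217330e+01,  7.18441908e-02,
        5.60308888e-02, -1.06371911e-04]), 'position': array([ 0.12365651, -0.50981094,  0.22605191]), 'ee_rot': array([-3.14008127e+00, -2.30399639e-04,  2.37761977e-01]), 'force': array([ 0.05057579, -0.43591728,  0.1317216 ]), 'moment': array([-0.02501299,  0.04794367,  0.02873348]), 'opening': 0.9966383205569672}
scene [[389.90458567   0.         287.22363368]
 [  0.         389.90458567 210.40390582]
 [  0.           0.           1.        ]] [[ 0.43177196  0.90194903 -0.00780533]
 [ 0.67303185 -0.32792404 -0.6629434 ]
 [-0.60050071  0.28098714 -0.74862883]] [-0.25038454 -0.39157273  1.45277305]
top [[449.11905521   0.         269.41175335]
 [  0.         449.11905521 206.26116715]
 [  0.           0.           1.        ]] [[ 0.00380432 -0.99971016  0.02377217]
 [-0.99663614 -0.00573662 -0.08175264]
 [ 0.08186532 -0.02338119 -0.9963691 ]] [-0.04396206  0.66522886  1.14522032]
```

View pics/scene0.png

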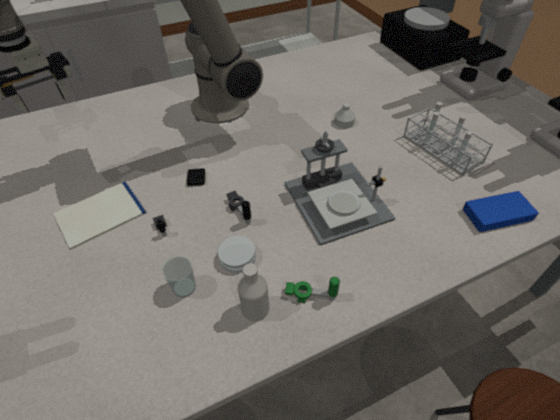

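View pics/top0.png

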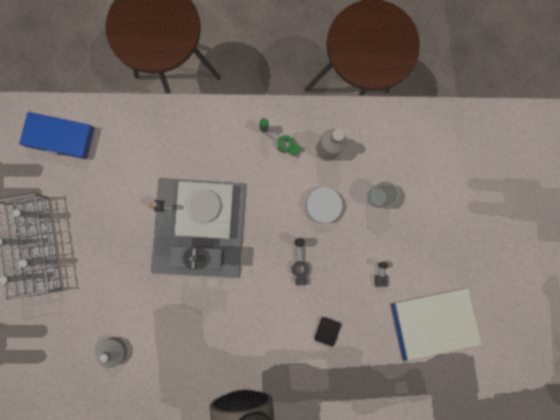

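Three candidates in the top view: the grey/black crank at about (301,263), a smaller one at (382,275), and a green one at (285,143). The larger non-green one fits. I'll enlarge it, along with the lift.

```bash
python3 - <<'E'
import cv2,numpy as np
t=np.load("pics/top0.npz")["color"][:,:,::-1];s=np.load("pics/scene0.npz")["color"][:,:,::-1]
def cr(im,x,y,w,h,k): return cv2.resize(np.clip(im[y:y+h,x:x+w].astype(float)*1.4,0,255).astype('uint8'),None,fx=k,fy=k,interpolation=cv2.INTER_CUBIC)
a=cr(t,270,225,133,75,6);b=cr(s,140,175,133,75,6)[:, :]
cv2.imwrite("pics/c1.png",np.hstack([cr(t,275,230,50,65,8),cr(s,215,180,50,65,8)]))
cv2.imwrite("pics/c2.png",np.hstack([cr(t,140,170,110,115,3.6),cr(s,280,125,110,115,3.6)]))
E
```

```text
(no output)
```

View pics/c1.png

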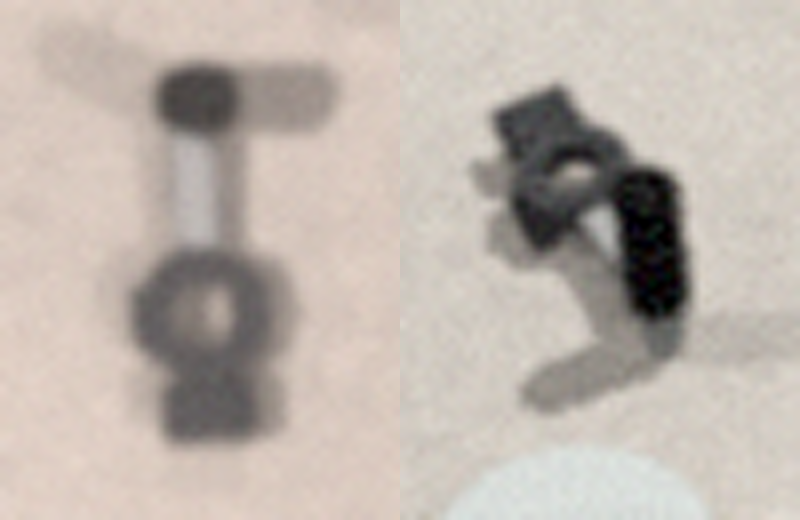

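View pics/c2.png

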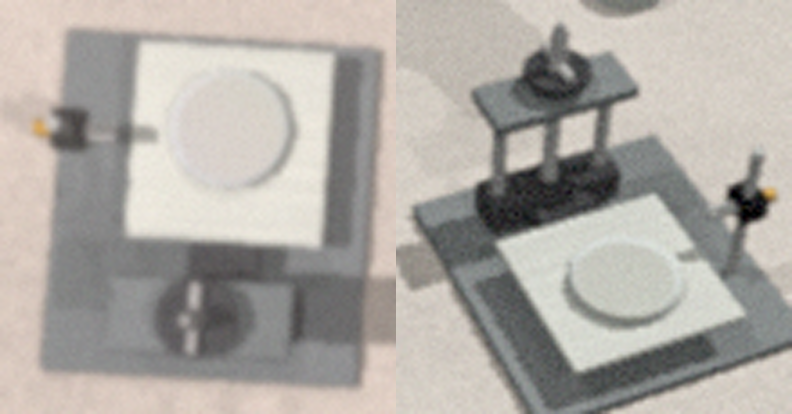

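The crop confirms it: round ring hub with two lugs, a counterweight, an arm and a black upright grip, and longer than the one at (382,275). In the top view the crank's grip is at about (300,242) and its hub at about (300.5,268). The lift's flange is at about (197,259), with the pin close to vertical in the image. Next I'll measure these.

```bash
cat > h.py <<'E'
import numpy as np,cv2
def load(f): 
    d=np.load(f); return {k:d[k] for k in d}
def ray(c,uv):
    d=c["R"].T@np.linalg.inv(c["mtx"])@np.array([uv[0],uv[1],1.]); o=-c["R"].T@c["t"]; return o,d/np.linalg.norm(d)
def onz(c,uv,z):
    o,d=ray(c,uv); return o+d*(z-o[2])/d[2]
def proj(c,X):
    p=c["mtx"]@(c["R"]@np.asarray(X,float)+c["t"]); return p[:2]/p[2]
def tri(c1,u1,c2,u2):
    P=[c["mtx"]@np.c_[c["R"],c["t"]] for c in(c1,c2)]
    X=cv2.triangulatePoints(P[0],P[1],np.array(u1,float).reshape(2,1),np.array(u2,float).reshape(2,1))[:,0];return X[:3]/X[3]
def big(c,x,y,w,h,k,f):
    im=np.clip(c["color"][y:y+h,x:x+w,::-1].astype(float)*1.5,0,255).astype('uint8')
    im=cv2.resize(im,None,fx=k,fy=k,interpolation=cv2.INTER_CUBIC)
    for i in range(0,w,5): cv2.line(im,(int((i+.5)*k),0),(int((i+.5)*k),8 if (x+i)%10 else 16),(0,0,255),1); 
    for i in range(0,h,5): cv2.line(im,(0,int((i+.5)*k)),(8 if (y+i)%10 else 16,int((i+.5)*k)),(0,0,255),1)
    cv2.imwrite(f,im)
def blobs(c,x,y,w,h,lo,hi,minA=4):
    g=c["color"][y:y+h,x:x+w].max(2); m=((g>=lo)&(g<=hi)).astype('uint8')
    n,_,st,ce=cv2.connectedComponentsWithStats(m)
    for i in range(1,n):
        if st[i,4]>=minA: print(st[i]+[x,y,0,0,0],(ce[i]+[x,y]).round(2))
E
python3 - <<'E'
from h import *
T=load("pics/top0.npz");S=load("pics/scene0.npz")
print(ray(T,(0,0))[0],ray(S,(0,0))[0])
print("top dark");blobs(T,285,232,35,60,0,75);blobs(T,285,232,35,60,0,110)
print("scene");blobs(S,222,188,35,45,0,30);
print("flange top");blobs(T,180,240,40,40,0,80)
print("flange sc");blobs(S,310,132,35,25,0,80)
big(T,175,238,50,45,16,"pics/d1.png");big(S,295,125,55,40,14,"pics/d2.png");big(S,355,155,45,55,10,"pics/d3.png");big(T,280,230,40,65,9,"pics/d4.png")
E
```

```text
[ 0.56940454 -0.01335654  1.19649143] [ 1.24404119 -0.31078257  0.8260429 ]
top dark
[295 239  10   8  58] [299.41 242.02]
[293 262  15  22 157] [300.45 273.41]
[291 238  21  47 496] [300.8  264.37]
scene
[242 202   8  18 107] [245.69 210.02]
[230 205   5   5   9] [231.89 207.11]
flange top
[183 240  37  29 617] [199.97 252.48]
flange sc
[312 135  33  22 326] [324.6 148.2]
```

View pics/d1.png

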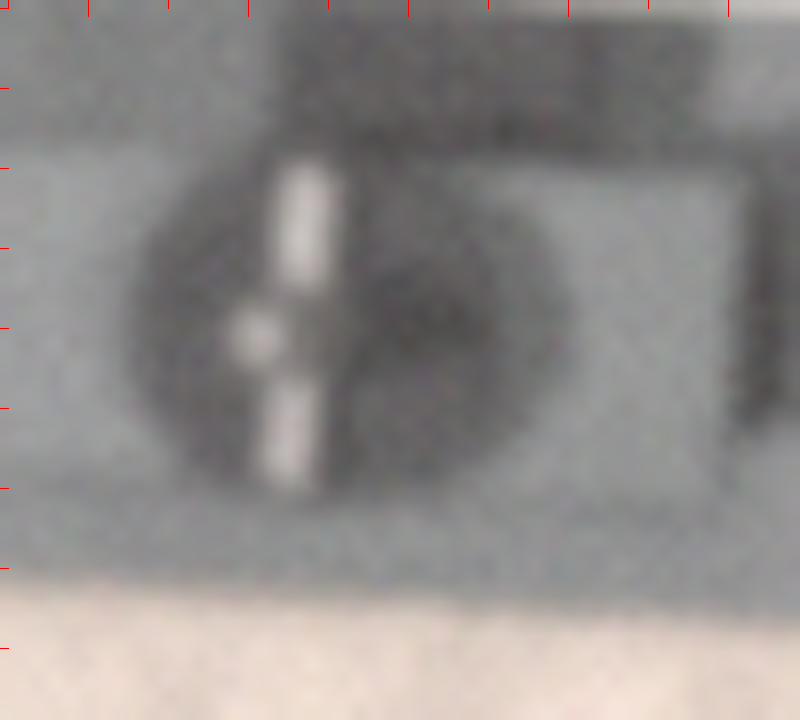

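View pics/d2.png

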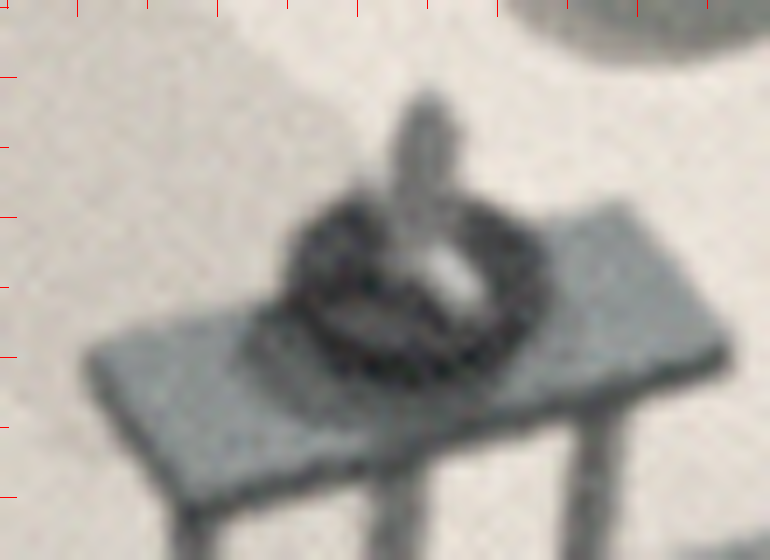

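View pics/d3.png

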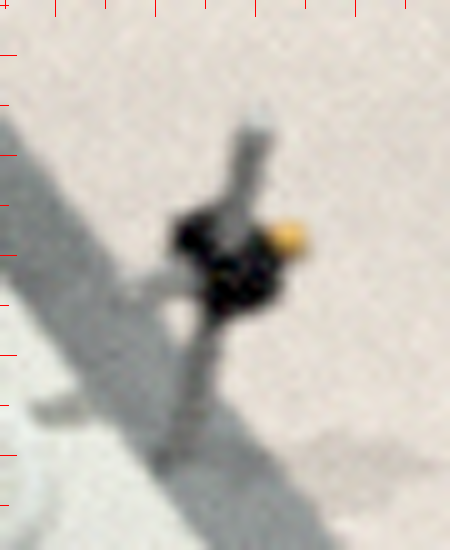

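View pics/d4.png

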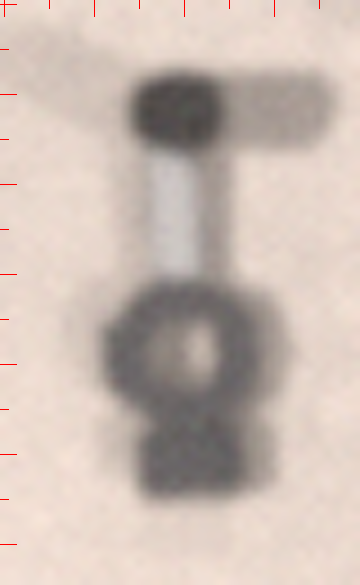

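```bash
python3 - <<'E'
from h import *
T=load("pics/top0.npz");S=load("pics/scene0.npz")
a=onz(T,(193.6,247.4),.169);b=onz(T,(192.3,268.1),.169)
print("pin",a,b,(a+b)/2,np.linalg.norm(a-b),np.degrees(np.arctan2((a-b)[1],(a-b)[0])))
print("tip top",onz(T,(190.6,258.4),.202),"sc",onz(S,(325.2,131.5),.202),"tri",tri(T,(190.6,258.4),S,(325.2,131.5)))
# flange ellipse scene: extents X 285..553 Y 185..385(bottom incl. thickness)
g=onz(T,(299.35,241.8),.054);h=onz(T,(299.8,268.3),.016)
print("grip",g,"hub",h,np.hypot(*(g-h)[:2]),np.degrees(np.arctan2((g-h)[1],(g-h)[0])))
print("grip scene mid z",tri(T,(299.35,241.8),S,(246.1,210)))
# base corners via top: threshold
im=T["color"];cand=im.max(2)
# lift plate edges: bright region
big(T,145,170,105,110,7,"pics/e1.png")
big(S,280,160,115,80,7,"pics/e2.png")
E
```

```text
pin [0.55914087 0.13430873 0.169     ] [0.51251676 0.13641906 0.169     ] [0.53582882 0.1353639  0.169     ] 0.046671846870958746 -2.5915873709500614
tip top [0.53543231 0.13569708 0.202     ] sc [0.53944581 0.13064796 0.202     ] tri [0.53474569 0.13536761 0.19736926]
grip [ 0.5731187  -0.11659488  0.054     ] hub [ 0.50422623 -0.12109224  0.016     ] 0.06903911786290079 3.7350167787812234
grip scene mid z [ 0.57302099 -0.11717989  0.05067105]
```

View pics/e1.png

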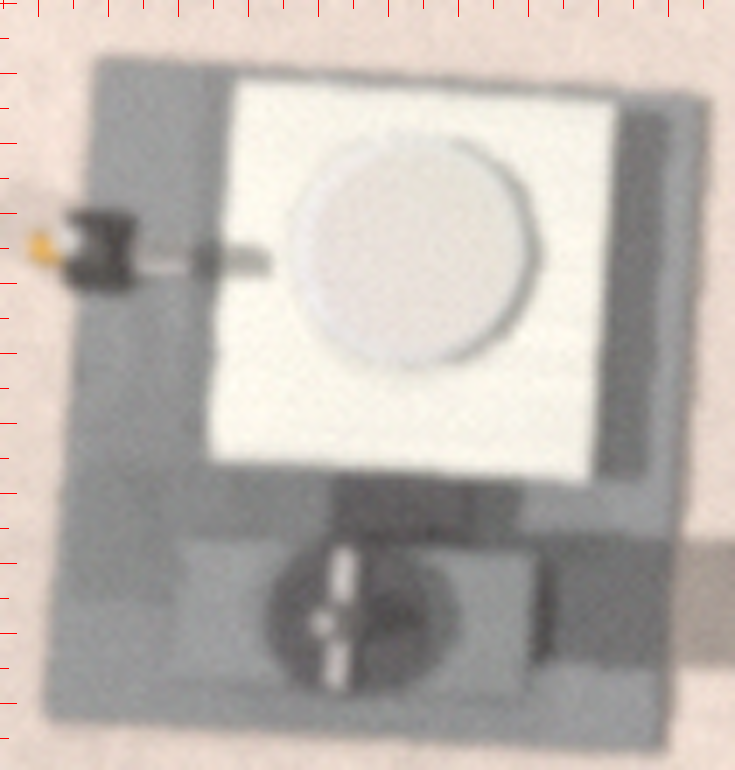

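View pics/e2.png

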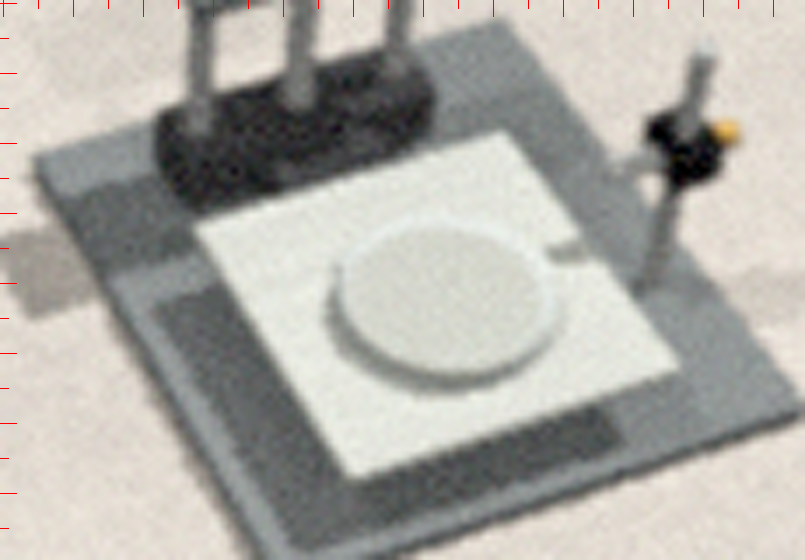

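```bash
cat > plate.py <<'E'
from h import *
def plate(c,box,lo):
    x,y,w,h=box; g=cv2.GaussianBlur(c["color"].min(2),(0,0),.6)[y:y+h,x:x+w]
    g=cv2.resize(g,None,fx=8,fy=8,interpolation=cv2.INTER_CUBIC)
    m=cv2.morphologyEx((g>lo).astype('uint8'),cv2.MORPH_CLOSE,np.ones((41,41),np.uint8)) # fill shadow
    k,_=cv2.findContours(m,cv2.RETR_EXTERNAL,cv2.CHAIN_APPROX_NONE); k=max(k,key=cv2.contourArea)
    hull=cv2.convexHull(k); q=cv2.approxPolyN(hull,4,ensure_convex=True)[0] if hasattr(cv2,'approxPolyN') else None
    # refine: fit line to contour points near each side
    P=k[:,0,:].astype(float);q=q.astype(float);L=[]
    for i in range(4):
        a,b=q[i],q[(i+1)%4];d=b-a;l=np.linalg.norm(d);d/=l;n=np.array([-d[1],d[0]])
        s=(P-a)@d;e=(P-a)@n;sel=(s>.1*l)&(s<.9*l)&(abs(e)<14)
        vx,vy,x0,y0=cv2.fitLine(P[sel].astype(np.float32),cv2.DIST_HUBER,0,.01,.01)[:,0];L.append((vx,vy,x0,y0))
    C=[]
    for i in range(4):
        A=L[i-1];B=L[i]
        M=np.array([[A[0],-B[0]],[A[1],-B[1]]]);t=np.linalg.solve(M,[B[2]-A[2],B[3]-A[3]]);C.append([A[2]+t[0]*A[0],A[3]+t[0]*A[1]])
    return (np.array(C)+.5)/8-.5+[x,y]
E
python3 - <<'E'
from plate import *
T=load("pics/top0.npz");S=load("pics/scene0.npz")
for n,c,box in(("top",T,(165,175,75,70)),("sc",S,(300,172,85,65))):
    x,y,w,h=box;g=c["color"].min(2)[y:y+h,x:x+w];print(n,np.percentile(g,[5,30,50,70,95]))
    lo={"top":160,"sc":150}[n]
    q=plate(c,box,lo);X=np.array([onz(c,p,.05) for p in q]);print(q.round(1).tolist(),X.round(4).tolist(),X.mean(0).round(4),[round(float(np.linalg.norm(X[i]-X[i-1])),4) for i in range(4)])
    for i in range(4): print(np.degrees(np.arctan2(*(X[i]-X[i-1])[1::-1])).round(2),end=" ")
    print()
E
```

```text
top [ 78. 106. 141. 151. 158.]
[[178.4, 214.4], [178.4, 214.4], [178.4, 214.4], [178.4, 214.4]] [[0.6414, 0.1913, 0.05], [0.6414, 0.1913, 0.05], [0.6414, 0.1914, 0.05], [0.6414, 0.1914, 0.05]] [0.6414 0.1913 0.05  ] [0.0001, 0.0, 0.0001, 0.0]
-64.5 44.2 90.3 -149.72 
sc [ 32.  79. 100. 138. 149.]
[[322.2, 213.6], [323.0, 213.3], [318.6, 204.0], [328.7, 172.2]] [[0.672, 0.0585, 0.05], [0.672, 0.061, 0.05], [0.6377, 0.0666, 0.05], [0.5408, 0.153, 0.05]] [0.6306 0.0848 0.05  ] [0.1617, 0.0025, 0.0348, 0.1299]
-35.76 89.07 170.79 138.29
```

```bash
python3 - <<'E'
from plate import *
T=load("pics/top0.npz");S=load("pics/scene0.npz")
for n,c,box in(("top",T,(165,175,75,70)),("sc",S,(300,172,85,65))):
  for lo in (118,125):
    q=plate(c,box,lo);X=np.array([onz(c,p,.05) for p in q]);print(n,lo,q.round(1).tolist(),X[:,:2].round(4).tolist(),X.mean(0).round(4),[round(float(np.linalg.norm(X[i]-X[i-1])),4) for i in range(4)])
    for i in range(4): print(np.degrees(np.arctan2(*(X[i]-X[i-1])[1::-1])).round(2),end=" ")
    print()
yaw=np.radians(-2.6);c,s=np.cos(yaw),np.sin(yaw)
print("expect centre",np.array([.5357,.1355])+.12*np.array([c,s]))
E
```

```text
top 118 [[240.8, 174.6], [227.2, 238.0], [173.4, 235.0], [178.9, 174.6]] [[0.745, 0.0337], [0.582, 0.0668], [0.589, 0.2029], [0.7438, 0.1922]] [0.665  0.1239 0.05  ] [0.1585, 0.1663, 0.1363, 0.1552]
-89.57 168.52 87.05 -3.96 
top 125 [[240.5, 174.6], [227.0, 237.8], [173.5, 234.7], [181.0, 174.6]] [[0.745, 0.0346], [0.5826, 0.0674], [0.5899, 0.2027], [0.7439, 0.1869]] [0.6654 0.1229 0.05  ] [0.1523, 0.1657, 0.1355, 0.1548]
-89.57 168.59 86.92 -5.88 
sc 118 [[377.0, 211.9], [329.7, 227.6], [307.5, 192.0], [351.4, 178.4]] [[0.7302, 0.1917], [0.7222, 0.0528], [0.5846, 0.0607], [0.5917, 0.1986]] [0.6572 0.1259 0.05  ] [0.1387, 0.1391, 0.1378, 0.1381]
-2.84 -93.3 176.74 87.07 
sc 125 [[376.5, 211.8], [329.8, 227.4], [307.9, 192.0], [351.4, 178.7]] [[0.7293, 0.1908], [0.7217, 0.0534], [0.5852, 0.0614], [0.5926, 0.1977]] [0.6572 0.1258 0.05  ] [0.1368, 0.1376, 0.1367, 0.1365]
-2.92 -93.19 176.63 86.89 
expect centre [0.65557647 0.13005644]
```

```bash
python3 - <<'E'
from plate import *
T=load("pics/top0.npz");S=load("pics/scene0.npz")
m=np.array([.6608,.1950]);
yd=np.array([np.sin(np.radians(3)),np.cos(np.radians(3))])
for lat in(2,3):
  for z in (.07,.075,.08,.085,.09,.095,.1): print(lat,z,proj(S,[*(m+yd*lat/1000),z]).round(2),proj(S,[*(m+yd*lat/1000),z-.004]).round(2), proj(S,[*(m+yd*.0*lat/1000),z]).round(2))
e=[(235,78),(618,100),(592,482),(208,463)]
X=np.array([onz(T,(145+a/7-.5,170+b/7-.5),.05) for a,b in e]);print(X.round(4),X.mean(0))
print("pointer root/tip by top at z.09",onz(T,(145+195/7,170+263/7),.09))
big(S,350,165,40,40,18,"pics/f1.png")
E
```

```text
2 0.07 [365.33 189.13] [365.12 190.17] [364.69 189.34]
2 0.075 [365.59 187.83] [365.38 188.87] [364.95 188.04]
2 0.08 [365.86 186.52] [365.65 187.57] [365.21 186.73]
2 0.085 [366.12 185.2 ] [365.91 186.26] [365.47 185.41]
2 0.09 [366.39 183.87] [366.18 184.94] [365.74 184.08]
2 0.095 [366.66 182.54] [366.45 183.61] [366.01 182.74]
2 0.1 [366.93 181.19] [366.72 182.27] [366.28 181.39]
3 0.07 [365.65 189.03] [365.44 190.06] [364.69 189.34]
3 0.075 [365.92 187.73] [365.7  188.77] [364.95 188.04]
3 0.08 [366.18 186.42] [365.97 187.47] [365.21 186.73]
3 0.085 [366.45 185.1 ] [366.23 186.16] [365.47 185.41]
3 0.09 [366.72 183.77] [366.5  184.83] [365.74 184.08]
3 0.095 [366.99 182.43] [366.77 183.5 ] [366.01 182.74]
3 0.1 [367.26 181.09] [367.04 182.16] [366.28 181.39]
[[0.7281 0.194  0.05  ]
 [0.721  0.054  0.05  ]
 [0.5812 0.062  0.05  ]
 [0.5875 0.2009 0.05  ]] [0.65442306 0.12773786 0.05      ]
pointer root/tip by top at z.09 [0.65571731 0.1982023  0.09      ]
```

View pics/f1.png

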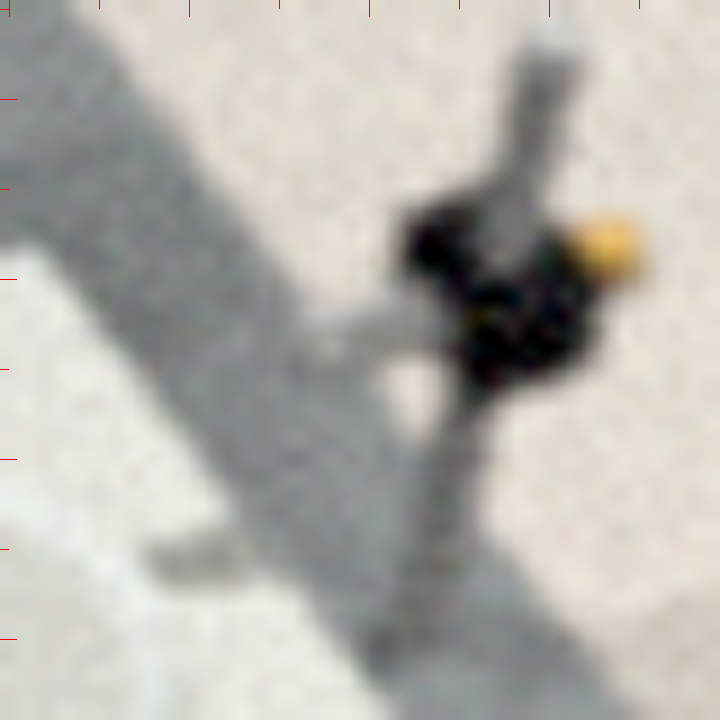

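The pieces agree:

| Quantity | Measured | Check |
|---|---|---|
| Shaft position | (0.536, 0.1355) | two views agree within about 5 mm |
| Pin heading | -2.6° | pin length 46.7 mm (44 given) |
| Grip position | (0.573, -0.117) | - |
| Hub position | (0.504, -0.121) | 69 mm from the grip (70 given) |
| Pointer height | about 90 mm | plate needs about +40 mm, or 0.8 turn |

I'll turn the tool first, so that the jaws lie along the arm.

Request:
{"method": "play_rows", "body": {"plan": [{"jaw": 0.3, "roll": -8}, {"jaw": 0.3, "roll": -8}, {"jaw": 0.3, "roll": -8}, {"jaw": 0.3, "roll": -8}, {"jaw": 0.3, "roll": -8}, {"jaw": 0.3, "roll": -8}, {"jaw": 0.3, "roll": -8}, {"jaw": 0.3, "roll": -8}, {"jaw": 0.3, "roll": -8}, {"jaw": 0.3, "roll": -8}], "force": 45}}

```text
schema error: expected keys jaw, dx, dy, dz, roll
```

Request:
{"method": "play_rows", "body": {"plan": [{"jaw": 0.3, "dx": 0, "dy": 0, "dz": 0, "roll": -8}, {"jaw": 0.3, "dx": 0, "dy": 0, "dz": 0, "roll": -8}, {"jaw": 0.3, "dx": 0, "dy": 0, "dz": 0, "roll": -8}, {"jaw": 0.3, "dx": 0, "dy": 0, "dz": 0, "roll": -8}, {"jaw": 0.3, "dx": 0, "dy": 0, "dz": 0, "roll": -8}, {"jaw": 0.3, "dx": 0, "dy": 0, "dz": 0, "roll": -8}, {"jaw": 0.3, "dx": 0, "dy": 0, "dz": 0, "roll": -8}, {"jaw": 0.3, "dx": 0, "dy": 0, "dz": 0, "roll": -8}, {"jaw": 0.3, "dx": 0, "dy": 0, "dz": 0, "roll": -8}, {"jaw": 0.3, "dx": 0, "dy": 0, "dz": 0, "roll": -8}], "force": 45}}

```text
t: 1.1
position: [0.1237, -0.51, 0.2263]
ee_rot: [-3.142, -0.001, 1.64]
force: [-0.2, 0.7, 0.5]
opening: 0.645
```

```bash
cat > go.py <<'E'
import sys,numpy as np
from bench import bot
s=bot.state();p=s["position"];Y=s["ee_rot"][2]
from scipy.spatial.transform import Rotation as Ro
R=Ro.from_euler("xyz",s["ee_rot"])
print("t",round(s["t"],2),"p",p.round(4),"rpy",np.degrees(s["ee_rot"]).round(2),"q",s["q"].round(2),"F",s["force"].round(1),"open",round(s["opening"],3))
if len(sys.argv)>1:
    print("cm tool:",(R.inv().apply(np.array(list(map(float,sys.argv[1:4])))-p)*100).round(2))
E
python3 go.py .573 -.117 .13
```

```text
t 1.1 p [ 0.1237 -0.51    0.2263] rpy [-1.800e+02 -5.000e-02  9.395e+01] q [-1.48  0.34  1.52  0.    1.28 -1.55] F [-0.2  0.7  0.5] open 0.645
cm tool: [36.1  47.54  9.66]
```

Request:
{"method": "play_rows", "body": {"plan": [{"jaw": 0.3, "dx": 2.6, "dy": 3.4, "dz": 0, "roll": 0}, {"jaw": 0.3, "dx": 2.6, "dy": 3.4, "dz": 0, "roll": 0}, {"jaw": 0.3, "dx": 2.6, "dy": 3.4, "dz": 0, "roll": 0}, {"jaw": 0.3, "dx": 2.6, "dy": 3.4, "dz": 0, "roll": 0}, {"jaw": 0.3, "dx": 2.6, "dy": 3.4, "dz": 0, "roll": 0}, {"jaw": 0.3, "dx": 2.6, "dy": 3.4, "dz": 0, "roll": 0}, {"jaw": 0.3, "dx": 2.6, "dy": 3.4, "dz": 0, "roll": 0}, {"jaw": 0.3, "dx": 2.6, "dy": 3.4, "dz": 0, "roll": 0}, {"jaw": 0.3, "dx": 2.6, "dy": 3.4, "dz": 0, "roll": 0}, {"jaw": 0.3, "dx": 2.6, "dy": 3.4, "dz": 0, "roll": 0}]}}

```text
t: 2.1
position: [0.4476, -0.2278, 0.2265]
ee_rot: [-3.141, -0.0, 1.634]
force: [0.4, -0.6, -0.6]
opening: 0.65
```

Request:
{"method": "play_rows", "body": {"plan": [{"jaw": 0.3, "dx": 2.6, "dy": 3.4, "dz": 0, "roll": 0}, {"jaw": 0.3, "dx": 2.6, "dy": 3.4, "dz": 0, "roll": 0}, {"jaw": 0.3, "dx": 2.6, "dy": 3.4, "dz": 0, "roll": 0}, {"jaw": 0.3, "dx": 1.5, "dy": 2.0, "dz": 0, "roll": 0}, {"jaw": 0.3, "dx": 0.6, "dy": 1.2, "dz": 1, "roll": 0}, {"jaw": 0.3, "dx": 0, "dy": 0.2, "dz": 2, "roll": 0}, {"jaw": 0.3, "dx": 0, "dy": 0, "dz": 3, "roll": 0}, {"jaw": 0.3, "dx": 0, "dy": 0, "dz": 2, "roll": 0}, {"jaw": 0.3, "dx": 0, "dy": 0, "dz": 1.5, "roll": 0}, {"jaw": 0.3, "dx": 0, "dy": 0, "dz": 0, "roll": 0}]}}

```text
t: 3.1
position: [0.5738, -0.1221, 0.1285]
ee_rot: [-3.136, -0.002, 1.633]
force: [-1.1, -0.2, 0.0]
opening: 0.647
```

```bash
python3 go.py .573 -.117 .035; python3 - <<'E'
from bench import bot,vision
import cv2,numpy as np
from h import *
for n in("scene","top"):
    c=vision.camera(n); np.savez(f"pics/{n}1.npz",**c)
T=load("pics/top1.npz");S=load("pics/scene1.npz")
big(T,265,210,70,90,6,"pics/g1.png");big(S,200,150,90,90,6,"pics/g2.png")
a=cv2.imread("pics/g1.png");b=cv2.imread("pics/g2.png")
cv2.imwrite("pics/g.png",cv2.resize(np.hstack([a,b]),None,fx=.8,fy=.8))
E
```

```text
t 3.1 p [ 0.5738 -0.1221  0.1285] rpy [-1.7966e+02 -1.2000e-01  9.3580e+01] q [-0.34  0.55  1.48 -0.    1.12 -0.4 ] F [-1.1 -0.2  0. ] open 0.647
cm tool: [0.49 0.   9.35]
```

View pics/g.png

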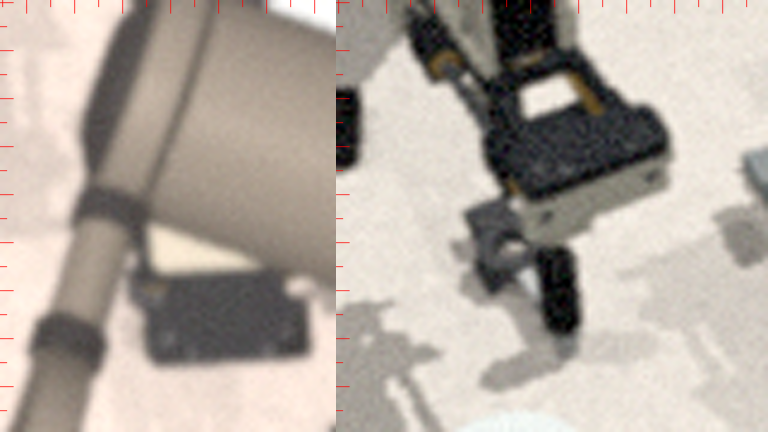

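```bash
python3 - <<'E'
from h import *
S=load("pics/scene1.npz");T=load("pics/top1.npz")
for d in((0,0,0),(.03,.002,0),(-.03,-.002,0),(.03,0,.066),(-.03,0,.066),(0,0,.066)):
    X=np.array([.5738,-.1221,.1285])+d
    print(d,proj(S,X).round(1),proj(T,X).round(1))
print(proj(S,[.573,-.117,.082]),proj(S,[.573,-.117,.026]))
import cv2
im=S["color"][:,:,::-1].copy();cv2.imwrite("pics/s1.png",im)
E
```

```text
(0, 0, 0) [241.9 190.3] [304.5 241.4]
(0.03, 0.002, 0) [247.  197.8] [303.6 228.8]
(-0.03, -0.002, 0) [236.9 182.9] [305.4 254.1]
(0.03, 0, 0.066) [243.8 178.7] [307.5 227.9]
(-0.03, 0, 0.066) [234.8 163.2] [307.5 254.9]
(0, 0, 0.066) [239.2 170.8] [307.5 241.3]
[245.2716863  201.97882037] [247.09796911 216.01621356]
```

View pics/s1.png

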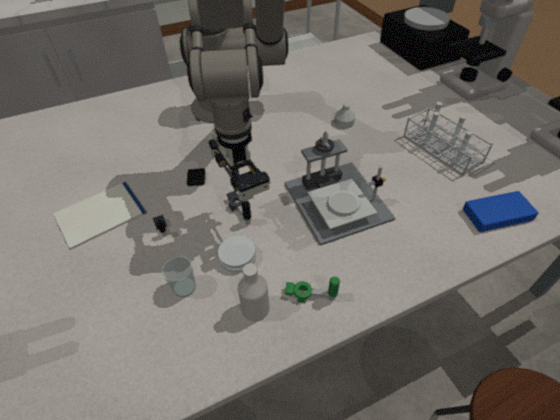

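```bash
python3 - <<'E'
from h import *
S=load("pics/scene1.npz")
big(S,200,125,80,100,6,"pics/g3.png")
E
```

```text
(no output)
```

View pics/g3.png

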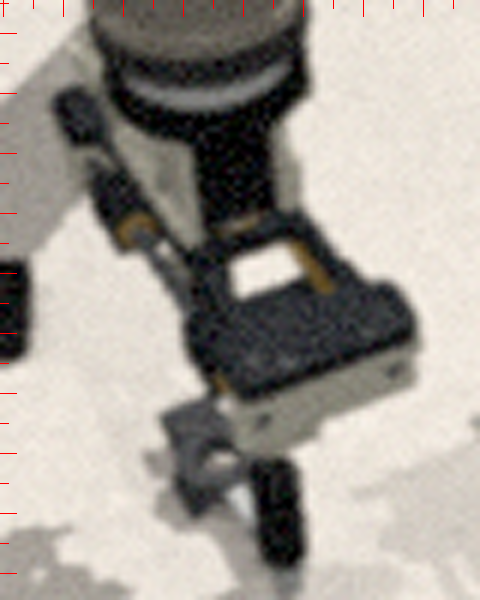

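The wide dark body lies along x, as expected for this jaw direction, and the fingers are hidden under it. The grip at (246,209) is directly below. Lowering now and closing the jaws.

Request:
{"method": "play_rows", "body": {"plan": [{"jaw": 0.3, "dx": 0.5, "dy": 0, "dz": 1, "roll": 0}, {"jaw": 0.3, "dx": 0, "dy": 0, "dz": 2, "roll": 0}, {"jaw": 0.3, "dx": 0, "dy": 0, "dz": 2, "roll": 0}, {"jaw": 0.3, "dx": 0, "dy": 0, "dz": 2, "roll": 0}, {"jaw": 0.3, "dx": 0, "dy": 0, "dz": 1.2, "roll": 0}, {"jaw": 0.3, "dx": 0, "dy": 0, "dz": 0.7, "roll": 0}, {"jaw": 0.3, "dx": 0, "dy": 0, "dz": 0.3, "roll": 0}, {"jaw": 0.3, "dx": 0, "dy": 0, "dz": 0, "roll": 0}, {"jaw": -0.3, "dx": 0, "dy": 0, "dz": 0, "roll": 0}, {"jaw": -0.6, "dx": 0, "dy": 0, "dz": 0, "roll": 0}]}}

```text
t: 4.2
position: [0.5762, -0.117, 0.0405]
ee_rot: [3.14, 0.001, 1.634]
force: [0.1, 0.3, 0.6]
opening: 0.523
```

Request:
{"method": "play_rows", "body": {"plan": [{"jaw": -1, "dx": 0, "dy": 0, "dz": 0, "roll": 0}, {"jaw": -1, "dx": 0, "dy": 0, "dz": 0, "roll": 0}, {"jaw": -1, "dx": 0, "dy": 0, "dz": 0, "roll": 0}, {"jaw": -1, "dx": 0, "dy": 0, "dz": 0, "roll": 0}, {"jaw": -1, "dx": 0, "dy": 0, "dz": 0, "roll": 0}, {"jaw": -1, "dx": 0, "dy": 0, "dz": 0, "roll": 0}, {"jaw": -1, "dx": 0, "dy": 0, "dz": 0, "roll": 0}, {"jaw": -1, "dx": 0, "dy": 0, "dz": 0, "roll": 0}, {"jaw": -1, "dx": 0, "dy": 0, "dz": 0, "roll": 0}, {"jaw": -1, "dx": 0, "dy": 0, "dz": 0, "roll": 0}]}}

```text
t: 5.2
position: [0.5755, -0.1169, 0.0398]
ee_rot: [-3.141, 0.0, 1.634]
force: [-4.4, -0.8, 6.3]
opening: 0.251
```

```bash
python3 go.py
```

```text
t 5.2 p [ 0.5755 -0.1169  0.0398] rpy [-179.98    0.     93.63] q [-0.33  0.65  1.57 -0.    0.92 -0.39] F [-4.4 -0.8  6.3] open 0.251
```

The grip is held (opening 23 mm against a 24 mm cylinder). Lifting clear of the 202 mm post.

Request:
{"method": "play_rows", "body": {"plan": [{"jaw": -1, "dx": 0, "dy": 0, "dz": -0.5, "roll": 0}, {"jaw": -1, "dx": 0, "dy": 0, "dz": -1.5, "roll": 0}, {"jaw": -1, "dx": 0, "dy": 0, "dz": -3, "roll": 0}, {"jaw": -1, "dx": 0, "dy": 0, "dz": -4, "roll": 0}, {"jaw": -1, "dx": 0, "dy": 0, "dz": -4, "roll": 0}, {"jaw": -1, "dx": 0, "dy": 0, "dz": -4, "roll": 0}, {"jaw": -1, "dx": 0, "dy": 0, "dz": -4, "roll": 0}, {"jaw": -1, "dx": 0, "dy": 0, "dz": -2, "roll": 0}, {"jaw": -1, "dx": 0, "dy": 0, "dz": -0.8, "roll": 0}, {"jaw": -1, "dx": 0, "dy": 0, "dz": 0, "roll": 0}]}}

```text
t: 6.2
position: [0.5762, -0.1169, 0.2781]
ee_rot: [3.14, 0.001, 1.634]
force: [-0.4, 0.8, -2.6]
opening: 0.256
```

```bash
python3 go.py .6085 .133 .275; python3 - <<'E'
from bench import bot,vision
from h import *
for n in("scene","top"):
    c=vision.camera(n); np.savez(f"pics/{n}2.npz",**c)
T=load("pics/top2.npz");S=load("pics/scene2.npz")
print(proj(S,[.505,-.121,.245]),proj(T,[.505,-.121,.245]))
big(T,260,210,90,100,5,"pics/g1.png");big(S,180,80,70,100,5,"pics/g2.png")
cv2.imwrite("pics/h.png",np.hstack([cv2.imread("pics/g1.png"),cv2.imread("pics/g2.png")]))
E
```

```text
t 6.2 p [ 0.5762 -0.1169  0.2781] rpy [1.799e+02 3.000e-02 9.363e+01] q [-0.33  0.43  1.25  0.    1.46 -0.39] F [-0.4  0.8 -2.6] open 0.256
cm tool: [24.73  4.81  0.31]
[227.24383194 137.437361  ] [309.67707885 274.00921214]
```

View pics/h.png

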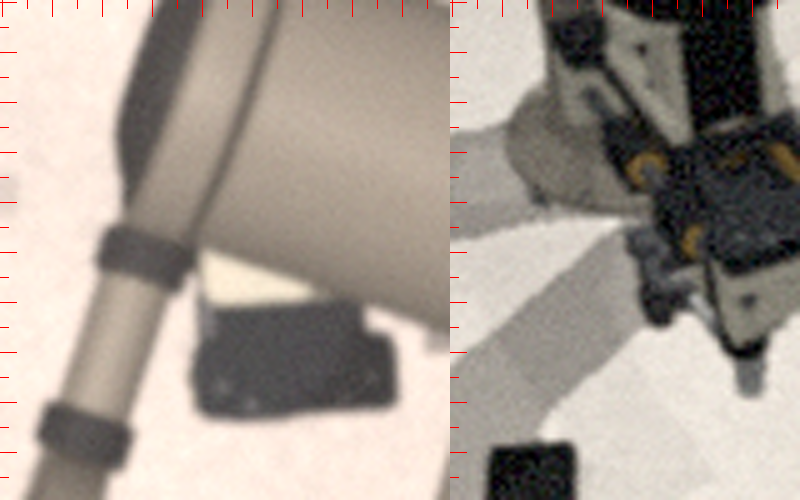

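The crank is off the table and level, with the hub at about (223,134) near the predicted (227,137). Carrying it to above the shaft and lining it up with the pin.

Request:
{"method": "play_rows", "body": {"plan": [{"jaw": -1, "dx": 1.5, "dy": 0.25, "dz": 0, "roll": 0}, {"jaw": -1, "dx": 3.5, "dy": 0.65, "dz": 0, "roll": 0}, {"jaw": -1, "dx": 3.5, "dy": 0.65, "dz": 0, "roll": 0}, {"jaw": -1, "dx": 4, "dy": 0.75, "dz": 0, "roll": 0}, {"jaw": -1, "dx": 4, "dy": 0.75, "dz": 0, "roll": 0}, {"jaw": -1, "dx": 4, "dy": 0.75, "dz": 0, "roll": 0}, {"jaw": -1, "dx": 2.5, "dy": 0.5, "dz": 0, "roll": 0}, {"jaw": -1, "dx": 1.5, "dy": 0.3, "dz": 0, "roll": 0}, {"jaw": -1, "dx": 0, "dy": 0, "dz": 0, "roll": 3.1}, {"jaw": -1, "dx": 0, "dy": 0, "dz": 0, "roll": 3.1}]}}

```text
t: 7.3
position: [0.6057, 0.1314, 0.2766]
ee_rot: [-3.14, 0.001, 1.525]
force: [0.7, 0.1, -2.2]
opening: 0.249
```

```bash
python3 - <<'E'
from bench import bot,vision
from h import *
for n in("scene","top"):
    c=vision.camera(n); np.savez(f"pics/{n}3.npz",**c)
T=load("pics/top3.npz");S=load("pics/scene3.npz")
big(T,150,210,80,100,5,"pics/g1.png");big(S,290,80,80,100,5,"pics/g2.png")
cv2.imwrite("pics/i.png",np.hstack([cv2.imread("pics/g1.png"),cv2.imread("pics/g2.png")]))
E
python3 go.py .6064 .1303 .278

```

```text
t 7.4 p [0.6059 0.1307 0.2768] rpy [-1.7991e+02  3.0000e-02  8.7400e+01] q [ 0.09  0.49  1.15 -0.    1.5   0.13] F [-0.3  0.3 -2. ] open 0.254
cm tool: [-0.04  0.06 -0.12]
```

View pics/i.png

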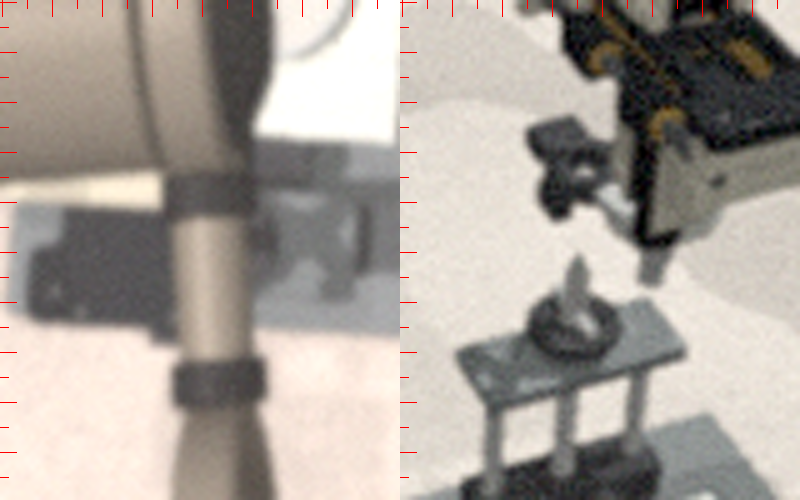

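```bash
python3 - <<'E'
from h import *
S=load("pics/scene3.npz")
big(S,305,95,50,40,16,"pics/j.png")
hub=np.array([.6059-.0699,.1307+.0032])
for z in(.237,.249,.261,.263): print(z,proj(S,[*hub,z]).round(2))
# hole rim circle extents top
for z,r in((.2628,.011),(.2628,.022)):
    P=np.array([proj(S,[hub[0]+r*np.cos(a),hub[1]+r*np.sin(a),z]) for a in np.linspace(0,6.28,100)]);print(z,r,P.min(0).round(1),P.max(0).round(1))
print("post tip pred",proj(S,[*hub,.202]))
E
```

```text
0.237 [326.55 119.19]
0.249 [326.87 115.2 ]
0.261 [327.2  111.13]
0.263 [327.26 110.45]
0.2628 0.011 [322.8 108. ] [331.7 113.1]
0.2628 0.022 [318.4 105.5] [336.1 115.7]
post tip pred [325.64261481 130.43377474]
```

View pics/j.png

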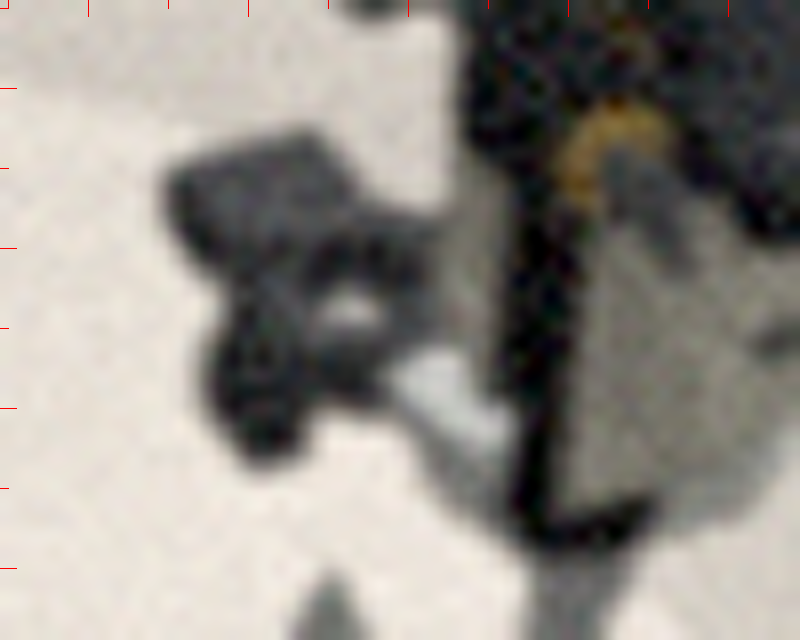

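The hub hole is at about (326.8,111.7) in the scene view and the post tip at about (325.1,131). Both lie within 1 px of the positions predicted for a common axis, so they are lined up to 2-3 mm. Lowering gently.

Request:
{"method": "play_rows", "body": {"plan": [{"jaw": -1, "dx": 0, "dy": 0.05, "dz": 1, "roll": 0}, {"jaw": -1, "dx": 0, "dy": 0, "dz": 1, "roll": 0}, {"jaw": -1, "dx": 0, "dy": 0, "dz": 0.6, "roll": 0}, {"jaw": -1, "dx": 0, "dy": 0, "dz": 0.5, "roll": 0}, {"jaw": -1, "dx": 0, "dy": 0, "dz": 0.5, "roll": 0}, {"jaw": -1, "dx": 0, "dy": 0, "dz": 0.5, "roll": 0}, {"jaw": -1, "dx": 0, "dy": 0, "dz": 0.5, "roll": 0}, {"jaw": -1, "dx": 0, "dy": 0, "dz": 0.4, "roll": 0}, {"jaw": -1, "dx": 0, "dy": 0, "dz": 0, "roll": 0}, {"jaw": -1, "dx": 0, "dy": 0, "dz": 0, "roll": 0}]}}

```text
t: 8.4
position: [0.6067, 0.1305, 0.2278]
ee_rot: [3.141, 0.0, 1.526]
force: [-0.1, 0.5, -1.1]
opening: 0.251
```

```bash
python3 - <<'E'
from bench import bot,vision
from h import *
for n in("scene",):
    c=vision.camera(n); np.savez(f"pics/{n}4.npz",**c)
S=load("pics/scene4.npz")
big(S,300,100,60,45,13,"pics/k.png")
E
python3 go.py .6064 .1303 .2

```

```text
t 8.45 p [0.6068 0.1305 0.2279] rpy [179.97   0.    87.43] q [ 0.09  0.52  1.24 -0.    1.38  0.13] F [-0.4 -0.9 -1.6] open 0.252
cm tool: [-0.03 -0.04  2.79]
```

View pics/k.png

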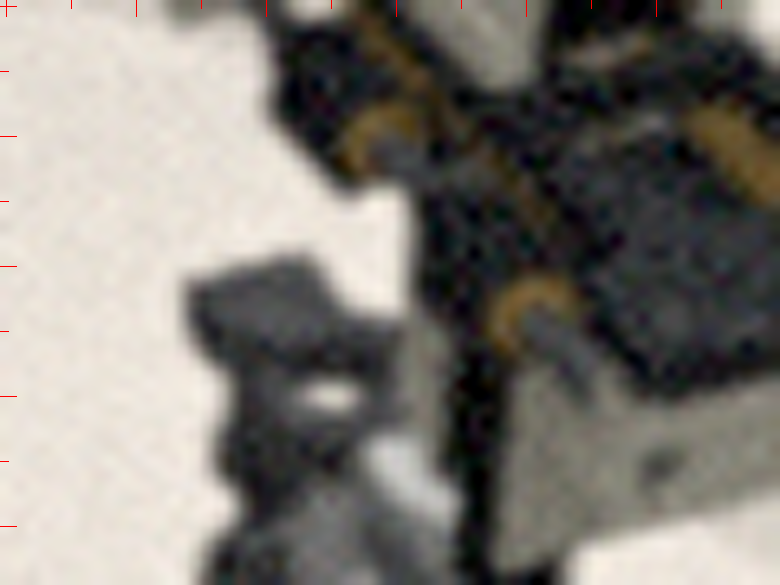

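No contact force so far, and the spot at (325,130) inside the hole matches the post tip. Continuing down.

Request:
{"method": "play_rows", "body": {"plan": [{"jaw": -1, "dx": 0, "dy": 0, "dz": 0.4, "roll": 0}, {"jaw": -1, "dx": 0, "dy": 0, "dz": 0.4, "roll": 0}, {"jaw": -1, "dx": 0, "dy": 0, "dz": 0.4, "roll": 0}, {"jaw": -1, "dx": 0, "dy": 0, "dz": 0.3, "roll": 0}, {"jaw": -1, "dx": 0, "dy": 0, "dz": 0.3, "roll": 0}, {"jaw": -1, "dx": 0, "dy": 0, "dz": 0.2, "roll": 0}, {"jaw": -1, "dx": 0, "dy": 0, "dz": 0, "roll": 0}, {"jaw": -1, "dx": 0, "dy": 0, "dz": 0, "roll": 0}, {"jaw": -1, "dx": 0, "dy": 0, "dz": 0, "roll": 0}, {"jaw": -1, "dx": 0, "dy": 0, "dz": 0, "roll": 0}]}}

```text
t: 9.45
position: [0.6067, 0.1305, 0.2079]
ee_rot: [3.141, 0.0, 1.526]
force: [0.5, -0.5, -1.1]
opening: 0.251
```

```bash
python3 - <<'E'
from bench import bot,vision
from h import *
for n in("scene",):
    c=vision.camera(n); np.savez(f"pics/{n}5.npz",**c)
S=load("pics/scene5.npz")
big(S,300,110,60,45,13,"pics/l.png")
E
python3 go.py .6064 .1303 .2

```

```text
t 9.5 p [0.6067 0.1305 0.2078] rpy [179.98   0.    87.42] q [ 0.09  0.53  1.27 -0.    1.34  0.13] F [-0.5  0.4 -0.9] open 0.254
cm tool: [-0.02 -0.03  0.78]
```

View pics/l.png

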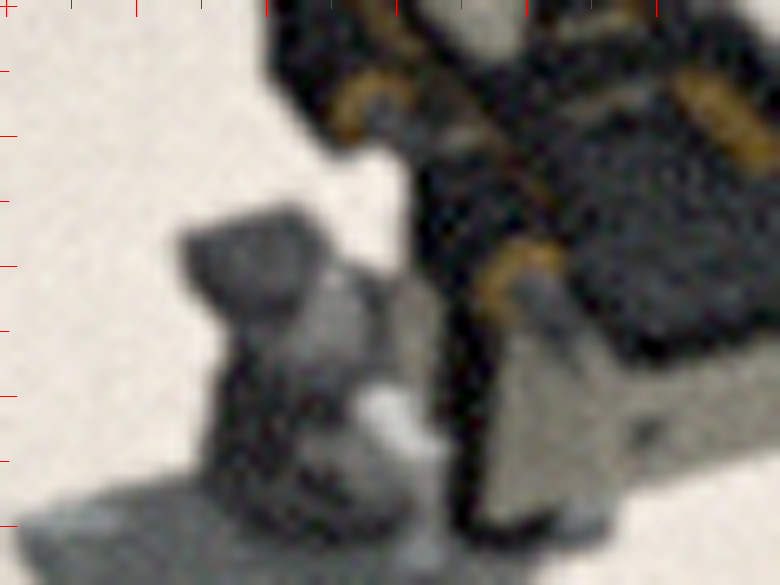

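The post now shows through the hub at about (325,133), with no side force. Seating the last few millimetres.

Request:
{"method": "play_rows", "body": {"plan": [{"jaw": -1, "dx": 0, "dy": 0, "dz": 0.2, "roll": 0}, {"jaw": -1, "dx": 0, "dy": 0, "dz": 0.2, "roll": 0}, {"jaw": -1, "dx": 0, "dy": 0, "dz": 0.1, "roll": 0}, {"jaw": -1, "dx": 0, "dy": 0, "dz": 0.1, "roll": 0}, {"jaw": -1, "dx": 0, "dy": 0, "dz": 0.1, "roll": 0}, {"jaw": -1, "dx": 0, "dy": 0, "dz": 0.05, "roll": 0}, {"jaw": -1, "dx": 0, "dy": 0, "dz": 0, "roll": 0}, {"jaw": -1, "dx": 0, "dy": 0, "dz": 0, "roll": 0}, {"jaw": -1, "dx": 0, "dy": 0, "dz": 0, "roll": 0}, {"jaw": -1, "dx": 0, "dy": 0, "dz": 0, "roll": 0}]}}

```text
t: 10.5
position: [0.6067, 0.1306, 0.2002]
ee_rot: [3.142, 0.0, 1.526]
force: [-0.0, 0.3, -1.4]
opening: 0.25
```

```bash
python3 go.py .6064 .1303 .2; python3 -c "
from bench import bot;print(bot.state()['moment'])"

```

```text
t 10.5 p [0.6067 0.1306 0.2002] rpy [180.     0.    87.43] q [ 0.09  0.54  1.28 -0.    1.32  0.13] F [-0.   0.3 -1.4] open 0.25
cm tool: [-0.03 -0.02  0.02]
[-0.04443675 -0.24474663  0.00421276]
```

Request:
{"method": "play_rows", "body": {"plan": [{"jaw": -1, "dx": 0, "dy": 0, "dz": 0.05, "roll": 0}, {"jaw": -1, "dx": 0, "dy": 0, "dz": 0.05, "roll": 0}, {"jaw": -1, "dx": 0, "dy": 0, "dz": 0.05, "roll": 0}, {"jaw": -1, "dx": 0, "dy": 0, "dz": 0, "roll": 0}, {"jaw": -1, "dx": 0, "dy": 0, "dz": 0, "roll": 0}, {"jaw": -1, "dx": 0, "dy": 0, "dz": 0, "roll": 0}, {"jaw": -1, "dx": 0, "dy": 0, "dz": 0, "roll": 0}, {"jaw": -1, "dx": 0, "dy": 0, "dz": 0, "roll": 0}, {"jaw": -1, "dx": 0, "dy": 0, "dz": 0, "roll": 0}, {"jaw": -1, "dx": 0, "dy": 0, "dz": 0, "roll": 0}]}}

```text
t: 11.5
position: [0.6071, 0.1305, 0.1993]
ee_rot: [3.14, -0.0, 1.526]
force: [1.4, -1.1, 5.8]
opening: 0.251
```

```bash
python3 go.py .6064 .1303 .2; python3 -c "
from bench import bot;print(bot.state()['moment'])"

```

```text
t 11.5 p [0.6071 0.1305 0.1993] rpy [ 1.7991e+02 -1.0000e-02  8.7420e+01] q [ 0.09  0.54  1.28 -0.    1.32  0.13] F [ 1.4 -1.1  5.8] open 0.251
cm tool: [-0.03 -0.07 -0.07]
[-0.03830359 -0.08032246  0.0357955 ]
```

Seated: contact force of about 6 N at TCP z 0.199 (0.200 expected). Next are the circular arc increments for clockwise winding, at a fixed tool heading since the grip spins.

```bash
cat > arc.py <<'E'
import sys,numpy as np
from bench import bot
from scipy.spatial.transform import Rotation as Ro
C=np.array([.5365,.1335]);r=.070
s=bot.state();p=s["position"];R=Ro.from_euler("xyz",s["ee_rot"])
v=p[:2]-C;phi=np.degrees(np.arctan2(v[1],v[0]))
print("t",round(s["t"],2),"phi",phi.round(2),"rad",np.hypot(*v).round(4),"z",p[2].round(4),"F",s["force"].round(1),"M",s["moment"].round(2))
F=s["force"][:2];u=v/np.hypot(*v);print("radial F",(F@u).round(1),"tang(ccw) F",(F@np.array([-u[1],u[0]])).round(1))
st=float(sys.argv[1]);n=int(sys.argv[2]);prev=p[:2]
for i in range(1,n+1):
    a=np.radians(phi-st*i);q=C+r*np.array([np.cos(a),np.sin(a)])
    d=R.inv().apply([*(q-prev),0]);print((d*100).round(2)[:2],end=" ");prev=q
print()
E
python3 arc.py 6 9
```

```text
t 11.5 phi -2.41 rad 0.0706 z 0.1993 F [ 1.4 -1.1  5.8] M [-0.04 -0.08  0.04]
radial F 1.5 tang(ccw) F -1.0
[-0.73 -0.1 ] [-0.72 -0.11] [-0.71 -0.19] [-0.68 -0.26] [-0.65 -0.33] [-0.62 -0.4 ] [-0.57 -0.46] [-0.52 -0.52] [-0.46 -0.57]
```

Request:
{"method": "play_rows", "body": {"plan": [{"jaw": -1, "dx": -0.73, "dy": -0.1, "dz": 0, "roll": 0}, {"jaw": -1, "dx": -0.72, "dy": -0.11, "dz": 0, "roll": 0}, {"jaw": -1, "dx": -0.71, "dy": -0.19, "dz": 0, "roll": 0}, {"jaw": -1, "dx": -0.68, "dy": -0.26, "dz": 0, "roll": 0}, {"jaw": -1, "dx": -0.65, "dy": -0.33, "dz": 0, "roll": 0}, {"jaw": -1, "dx": -0.62, "dy": -0.4, "dz": 0, "roll": 0}, {"jaw": -1, "dx": -0.57, "dy": -0.46, "dz": 0, "roll": 0}, {"jaw": -1, "dx": -0.52, "dy": -0.52, "dz": 0, "roll": 0}, {"jaw": -1, "dx": -0.46, "dy": -0.57, "dz": 0, "roll": 0}, {"jaw": -1, "dx": 0, "dy": 0, "dz": 0, "roll": 0}]}}

```text
t: 12.5
position: [0.5736, 0.0758, 0.1987]
ee_rot: [-3.14, -0.002, 1.526]
force: [-1.6, 5.0, 3.2]
opening: 0.252
```

```bash
python3 - <<'E'
from bench import bot,vision
from h import *
c=vision.camera("scene"); np.savez(f"pics/scene6.npz",**c)
S=load("pics/scene6.npz")
big(S,270,110,130,100,6,"pics/m.png")
E
python3 arc.py 6 10

```

```text
t 12.55 phi -57.14 rad 0.0686 z 0.1986 F [-2.3  4.4  4.3] M [1.11 0.48 0.02]
radial F -4.9 tang(ccw) F 0.5
[-0.51 -0.54] [-0.33 -0.66] [-0.26 -0.69] [-0.18 -0.71] [-0.11 -0.72] [-0.03 -0.73] [ 0.05 -0.73] [ 0.12 -0.72] [ 0.2  -0.71] [ 0.27 -0.68]
```

View pics/m.png

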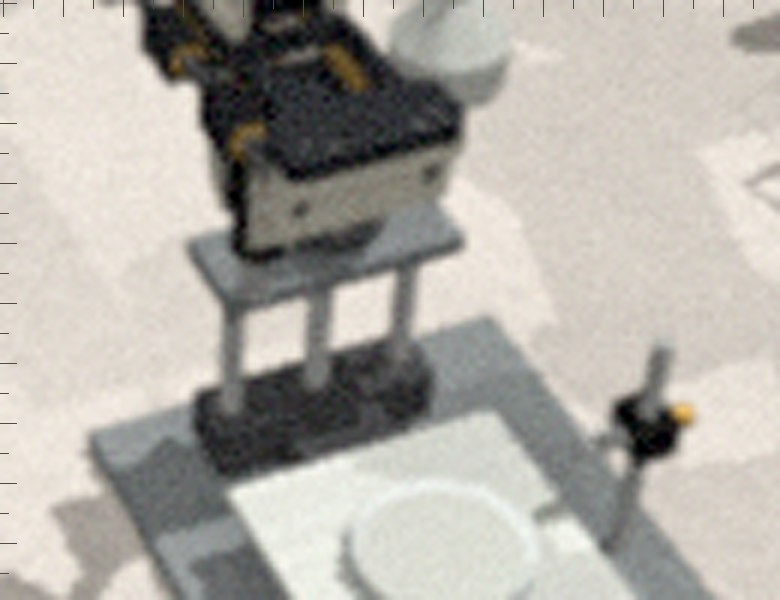

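```bash
sed -i 's/C=np.array(.*;r/C=np.array([.5353,.1358]);r/' arc.py; python3 arc.py 6 10; python3 - <<'E'
from plate import *
for i in(0,5,6):
    S=load(f"pics/scene{i}.npz");q=plate(S,(300,170,90,68),118);print(i,q.round(2).tolist())
E
```

```text
t 12.55 phi -57.33 rad 0.0712 z 0.1986 F [-2.3  4.4  4.3] M [1.11 0.48 0.02]
radial F -5.0 tang(ccw) F 0.4
[-0.3  -0.69] [-0.32 -0.66] [-0.25 -0.69] [-0.18 -0.71] [-0.11 -0.73] [-0.03 -0.73] [ 0.05 -0.73] [ 0.12 -0.72] [ 0.2  -0.71] [ 0.27 -0.68] 
0 [[377.03, 211.87], [329.75, 227.62], [307.55, 191.96], [351.44, 178.39]]
5 [[377.35, 211.87], [329.66, 227.8], [307.46, 191.88], [351.0, 178.4]]
6 [[377.22, 211.3], [329.78, 227.26], [307.31, 191.26], [351.2, 178.18]]
```

The plate has risen about 0.5 px (2 mm), so the crank is driving. The radial force says the axis is slightly further +y, so I've corrected the centre. Continuing to wind.

Request:
{"method": "play_rows", "body": {"plan": [{"jaw": -1, "dx": -0.3, "dy": -0.69, "dz": 0, "roll": 0}, {"jaw": -1, "dx": -0.32, "dy": -0.66, "dz": 0, "roll": 0}, {"jaw": -1, "dx": -0.25, "dy": -0.69, "dz": 0, "roll": 0}, {"jaw": -1, "dx": -0.18, "dy": -0.71, "dz": 0, "roll": 0}, {"jaw": -1, "dx": -0.11, "dy": -0.73, "dz": 0, "roll": 0}, {"jaw": -1, "dx": -0.03, "dy": -0.73, "dz": 0, "roll": 0}, {"jaw": -1, "dx": 0.05, "dy": -0.73, "dz": 0, "roll": 0}, {"jaw": -1, "dx": 0.12, "dy": -0.72, "dz": 0, "roll": 0}, {"jaw": -1, "dx": 0.2, "dy": -0.71, "dz": 0, "roll": 0}, {"jaw": -1, "dx": 0.27, "dy": -0.68, "dz": 0, "roll": 0}]}}

```text
t: 13.55
position: [0.5038, 0.0718, 0.1991]
ee_rot: [3.14, 0.002, 1.526]
force: [3.7, -2.7, 5.6]
opening: 0.251
```

```bash
python3 arc.py 6 10; python3 -c "
from bench import bot;s=bot.state();print(s['q'].round(2),s['ee_rot'],s['position'],s['opening'])"
```

```text
t 13.55 phi -116.21 rad 0.0713 z 0.1991 F [ 3.7 -2.7  5.6] M [-0.26 -0.82 -0.08]
radial F 0.8 tang(ccw) F 4.5
[ 0.45 -0.6 ] [ 0.4  -0.62] [ 0.46 -0.57] [ 0.51 -0.52] [ 0.57 -0.46] [ 0.61 -0.4 ] [ 0.65 -0.34] [ 0.68 -0.27] [ 0.71 -0.19] [ 0.72 -0.12] 
[-0.01  0.34  1.61 -0.    1.19  0.04] [3.14036297e+00 2.17843009e-03 1.52564738e+00] [0.5038134  0.07184918 0.19905305] 0.2507839525844913
```

Request:
{"method": "play_rows", "body": {"plan": [{"jaw": -1, "dx": 0.42, "dy": -0.61, "dz": 0, "roll": 0}, {"jaw": -1, "dx": 0.4, "dy": -0.62, "dz": 0, "roll": 0}, {"jaw": -1, "dx": 0.46, "dy": -0.57, "dz": 0, "roll": 0}, {"jaw": -1, "dx": 0.51, "dy": -0.52, "dz": 0, "roll": 0}, {"jaw": -1, "dx": 0.57, "dy": -0.46, "dz": 0, "roll": 0}, {"jaw": -1, "dx": 0.61, "dy": -0.4, "dz": 0, "roll": 0}, {"jaw": -1, "dx": 0.65, "dy": -0.34, "dz": 0, "roll": 0}, {"jaw": -1, "dx": 0.68, "dy": -0.27, "dz": 0, "roll": 0}, {"jaw": -1, "dx": 0.71, "dy": -0.19, "dz": 0, "roll": 0}, {"jaw": -1, "dx": 0.72, "dy": -0.12, "dz": 0, "roll": 0}]}}

```text
t: 14.55
position: [0.4651, 0.1309, 0.1989]
ee_rot: [3.141, 0.003, 1.526]
force: [2.3, -3.7, 5.9]
opening: 0.251
```

```bash
python3 arc.py 6 10; python3 - <<'E'
from bench import bot,vision
from plate import *
c=vision.camera("scene"); np.savez(f"pics/scene7.npz",**c)
S=load("pics/scene7.npz")
big(S,270,100,130,100,6,"pics/n.png")
q=plate(S,(300,160,90,78),118);print(q.round(2).tolist())
E

```

```text
t 14.55 phi -175.98 rad 0.0704 z 0.1989 F [ 2.3 -3.7  5.9] M [-0.7  -0.78 -0.03]
radial F -2.1 tang(ccw) F 3.8
[ 0.74 -0.01] [0.73 0.03] [0.72 0.11] [0.71 0.18] [0.69 0.26] [0.66 0.33] [0.62 0.39] [0.57 0.46] [0.52 0.51] [0.47 0.56] 
[[389.44, 159.56], [389.44, 203.42], [330.25, 223.0], [290.41, 159.56]]
```

View pics/n.png

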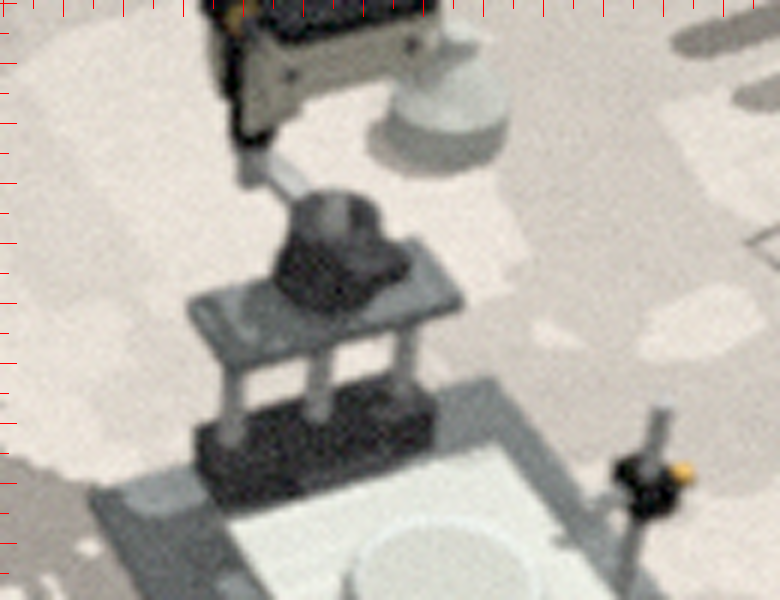

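Plate and crank look right: the hub is seated and the arm is swinging clockwise. The drive angle is about 143°, or roughly 20 mm. Continuing.

Request:
{"method": "play_rows", "body": {"plan": [{"jaw": -1, "dx": 0.74, "dy": -0.01, "dz": 0, "roll": 0}, {"jaw": -1, "dx": 0.73, "dy": 0.03, "dz": 0, "roll": 0}, {"jaw": -1, "dx": 0.72, "dy": 0.11, "dz": 0, "roll": 0}, {"jaw": -1, "dx": 0.71, "dy": 0.18, "dz": 0, "roll": 0}, {"jaw": -1, "dx": 0.69, "dy": 0.26, "dz": 0, "roll": 0}, {"jaw": -1, "dx": 0.66, "dy": 0.33, "dz": 0, "roll": 0}, {"jaw": -1, "dx": 0.62, "dy": 0.39, "dz": 0, "roll": 0}, {"jaw": -1, "dx": 0.57, "dy": 0.46, "dz": 0, "roll": 0}, {"jaw": -1, "dx": 0.52, "dy": 0.51, "dz": 0, "roll": 0}, {"jaw": -1, "dx": 0.47, "dy": 0.56, "dz": 0, "roll": 0}]}}

```text
t: 15.6
position: [0.4959, 0.1928, 0.1983]
ee_rot: [-3.14, 0.005, 1.526]
force: [-0.7, -6.3, 4.4]
opening: 0.251
```

```bash
python3 arc.py 6 10; python3 - <<'E'
from bench import bot,vision
from plate import *
c=vision.camera("scene"); np.savez(f"pics/scene8.npz",**c)
S=load("pics/scene8.npz")
big(S,300,150,100,80,8,"pics/o.png")
g=S["color"].min(2);print(np.percentile(g[190:220,320:370],[20,50,80]))
E

```

```text
t 15.6 phi 124.69 rad 0.0693 z 0.1983 F [-0.7 -6.3  4.4] M [-1.66 -0.45 -0.07]
radial F -4.8 tang(ccw) F 4.1
[0.47 0.56] [0.35 0.65] [0.28 0.68] [0.2 0.7] [0.13 0.72] [0.05 0.73] [-0.02  0.73] [-0.1   0.73] [-0.17  0.71] [-0.25  0.69] 
[ 96. 140. 150.]
```

View pics/o.png

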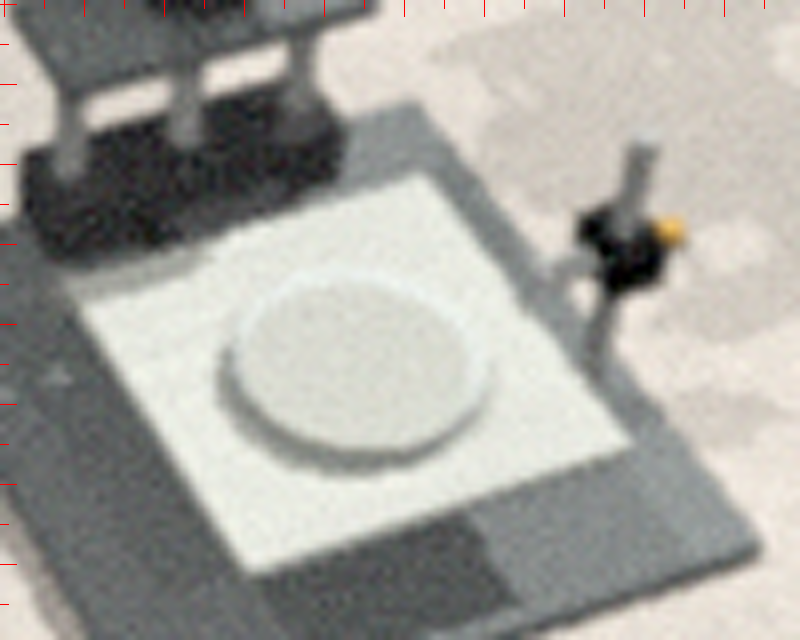

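Plate corners are now at about (378.5,204.5) and (352.6,171.4), which is 7.2 px up, or about 27.5 mm. That agrees with the turn count. About 12 mm remain, so one more 60° step and then fine moves.

Request:
{"method": "play_rows", "body": {"plan": [{"jaw": -1, "dx": 0.42, "dy": 0.58, "dz": 0, "roll": 0}, {"jaw": -1, "dx": 0.34, "dy": 0.63, "dz": 0, "roll": 0}, {"jaw": -1, "dx": 0.28, "dy": 0.68, "dz": 0, "roll": 0}, {"jaw": -1, "dx": 0.2, "dy": 0.7, "dz": 0, "roll": 0}, {"jaw": -1, "dx": 0.13, "dy": 0.72, "dz": 0, "roll": 0}, {"jaw": -1, "dx": 0.05, "dy": 0.73, "dz": 0, "roll": 0}, {"jaw": -1, "dx": -0.02, "dy": 0.73, "dz": 0, "roll": 0}, {"jaw": -1, "dx": -0.1, "dy": 0.73, "dz": 0, "roll": 0}, {"jaw": -1, "dx": -0.17, "dy": 0.71, "dz": 0, "roll": 0}, {"jaw": -1, "dx": 0, "dy": 0, "dz": 0, "roll": 0}]}}

```text
t: 16.65
position: [0.5573, 0.2009, 0.1977]
ee_rot: [-3.136, 0.006, 1.526]
force: [-2.3, -6.1, 5.9]
opening: 0.254
```

```bash
cat > hgt.py <<'E'
import sys
from plate import *
def hgt(c,lo=118):
    q=plate(c,(304,150,79,80),lo)
    # reference corners (scene frame, z=.05)
    ref={0:(.7302,.1917),1:(.7222,.0528),2:(.5846,.0607),3:(.5917,.1986)}
    out=[]
    for k,xy in ref.items():
        zs=np.linspace(.04,.13,181);P=np.array([proj(c,[*xy,z]) for z in zs])
        d=np.array([np.linalg.norm(P-p,axis=1) for p in q]);i=np.unravel_index(d.argmin(),d.shape);out.append((k,zs[i[1]].round(4),d.min().round(2)))
    return q.round(2).tolist(),out
if __name__=="__main__":
    for f in sys.argv[1:]:
        c=load(f"pics/scene{f}.npz");print(f,hgt(c))
E
python3 arc.py 6 10; python3 - <<'E'
from bench import bot,vision
from h import *
c=vision.camera("scene"); np.savez(f"pics/scene9.npz",**c)
big(c,340,155,50,50,12,"pics/p.png")
E
python3 hgt.py 0 5 6 8 9
```

```text
t 16.65 phi 71.3 rad 0.0687 z 0.1977 F [-2.3 -6.1  5.9] M [-1.48  0.55  0.01]
radial F -6.5 tang(ccw) F 0.2
[-0.12  0.73] [-0.31  0.66] [-0.38  0.63] [-0.44  0.58] [-0.5   0.53] [-0.55  0.48] [-0.6   0.42] [-0.64  0.35] [-0.68  0.28] [-0.7   0.21] 
0 ([[377.03, 211.86], [329.76, 227.63], [307.54, 191.96], [351.44, 178.39]], [(0, np.float64(0.05), np.float64(0.01)), (1, np.float64(0.05), np.float64(0.02)), (2, np.float64(0.05), np.float64(0.02)), (3, np.float64(0.05), np.float64(0.02))])
5 ([[377.34, 211.88], [329.71, 227.78], [307.38, 191.92], [350.99, 178.39]], [(0, np.float64(0.0505), np.float64(0.31)), (1, np.float64(0.0495), np.float64(0.03)), (2, np.float64(0.05), np.float64(0.18)), (3, np.float64(0.0495), np.float64(0.46))])
6 ([[377.22, 211.3], [329.78, 227.26], [307.31, 191.26], [351.2, 178.18]], [(0, np.float64(0.0525), np.float64(0.07)), (1, np.float64(0.0515), np.float64(0.01)), (2, np.float64(0.0525), np.float64(0.28)), (3, np.float64(0.0505), np.float64(0.29))])
8 ([[382.44, 149.56], [382.44, 203.78], [330.47, 220.98], [285.56, 149.56]], [(0, np.float64(0.0845), np.float64(3.29)), (1, np.float64(0.0765), np.float64(0.06)), (2, np.float64(0.13), np.float64(31.15)), (3, np.float64(0.13), np.float64(28.55))])
9 ([[382.44, 149.56], [382.44, 202.04], [257.8, 243.14], [355.02, 149.56]], [(0, np.float64(0.091), np.float64(2.87)), (1, np.float64(0.13), np.float64(50.44)), (2, np.float64(0.13), np.float64(51.06)), (3, np.float64(0.13), np.float64(7.43))])
```

View pics/p.png

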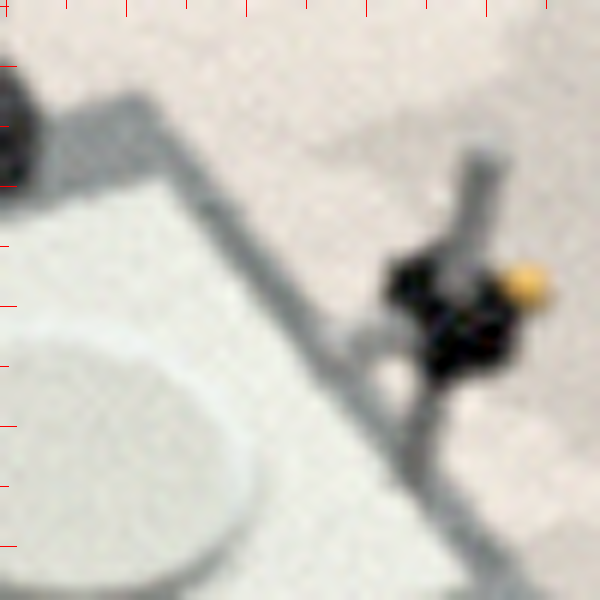

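Remaining rise is about 3-5 mm. To refine it, I'll average frames for the pointer and line-fit the plate edges.

```bash
cat > edge.py <<'E'
from h import *
from scipy.ndimage import map_coordinates
def prof(im,p0,p1,half,n=60,lo=.08,hi=.92,thr=None):
    """edge sample: along p0-p1, perpendicular half-level crossing; returns pts"""
    p0=np.array(p0,float);p1=np.array(p1,float);d=(p1-p0);L=np.linalg.norm(d);d/=L;nn=np.array([-d[1],d[0]])
    out=[]
    s=np.arange(-half,half+.01,.1)
    for f in np.linspace(lo,hi,n):
        P=p0+d*L*f+s[:,None]*nn
        v=map_coordinates(im,[P[:,1],P[:,0]],order=1)
        g=np.gradient(cv2.GaussianBlur(v.reshape(-1,1).astype(np.float32),(1,0+13),3).ravel())
        a=np.percentile(v,90);b=np.percentile(v,10);t=(a+b)/2 if thr is None else thr
        c=np.where((v[:-1]-t)*(v[1:]-t)<0)[0]
        if len(c): j=c[np.abs(s[c]).argmin()];out.append(P[j]+(P[j+1]-P[j])*((t-v[j])/(v[j+1]-v[j])))
    out=np.array(out);vx,vy,x,y=cv2.fitLine(out.astype(np.float32),cv2.DIST_HUBER,0,.01,.01).ravel()
    return np.array([vx,vy]),np.array([x,y]),out
def plateZ(c,z0,verbose=False,thr=118):
    im=cv2.GaussianBlur(c["color"].min(2),(0,0),.7).astype(float)
    ref=[(.7302,.1917),(.7222,.0528),(.5846,.0607),(.5917,.1986)]
    Z=[]
    for (i,j,lo,hi) in((3,0,.08,.92),(0,1,.1,.9),(1,2,.1,.9)):
        a,b=proj(c,[*ref[i],z0]),proj(c,[*ref[j],z0])
        d,x,pts=prof(im,a,b,3.5,lo=lo,hi=hi,thr=thr)
        n=np.array([-d[1],d[0]])
        # find z with midpoint on line
        m=(np.array(ref[i])+ref[j])/2
        zs=np.linspace(.045,.11,651);e=np.array([(proj(c,[*m,z])-x)@n for z in zs]);k=abs(e).argmin();Z.append(zs[k])
    return Z
E
python3 - <<'E'
from edge import *
for i,z in((0,.05),(3,.05),(5,.05),(6,.0525),(8,.0775),(9,.086)):
    c=load(f"pics/scene{i}.npz")
    r=[round(float(v),4) for v in plateZ(c,z)]
    print(i,r)
ims=[load(f"pics/scene{i}.npz")["color"].astype(float) for i in(0,1,2,3,4,5,6)]
A=np.mean(ims,0);c=load("pics/scene0.npz");c["color"]=A
big(c,352,168,30,30,24,"pics/q.png")
E
```

```text
0 [0.0504, 0.0499, 0.0498]
3 [0.0513, 0.0493, 0.0489]
5 [0.0501, 0.0493, 0.0505]
6 [0.0513, 0.0517, 0.0511]
8 [0.0775, 0.0766, 0.0765]
9 [0.0853, 0.0837, 0.0844]
```

View pics/q.png

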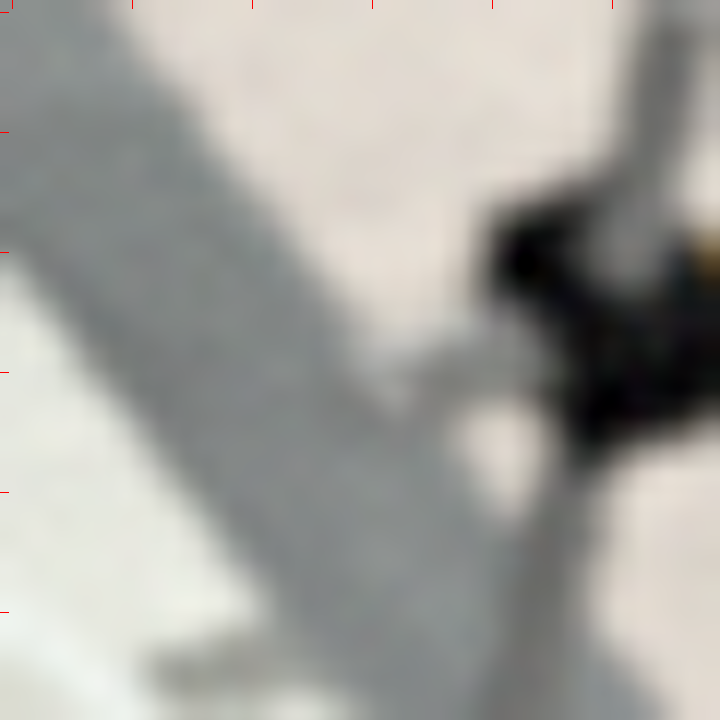

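```bash
python3 - <<'E'
from edge import *
A=np.mean([load(f"pics/scene{i}.npz")["color"].astype(float) for i in(0,1,2,3,4,5)],0)
def enh(A,x,y,w,h,k,lo,hi):
    g=A[y:y+h,x:x+w].mean(2);g=np.clip((g-lo)/(hi-lo)*255,0,255).astype('uint8');return cv2.resize(g,None,fx=k,fy=k,interpolation=cv2.INTER_CUBIC)
c7=load("pics/scene7.npz")["color"].astype(float);c8=load("pics/scene8.npz")["color"].astype(float);c9=load("pics/scene9.npz")["color"].astype(float)
P=[enh(A,358,174,20,20,20,50,140),enh(A,350,184,20,20,20,80,160)]
P2=[enh(c7,354,176,20,20,20,80,160),enh(c8,354,176,20,20,20,60,160)]
cv2.imwrite("pics/r.png",np.vstack([np.hstack(P),np.hstack(P2)])[:, :])
im=cv2.imread("pics/r.png");cv2.imwrite("pics/r.png",cv2.resize(im,(600,600)))
print([round(float(v),4) for v in plateZ(load("pics/scene7.npz"),.07)])
E
```

```text
[0.0691, 0.0685, 0.0684]
```

View pics/r.png

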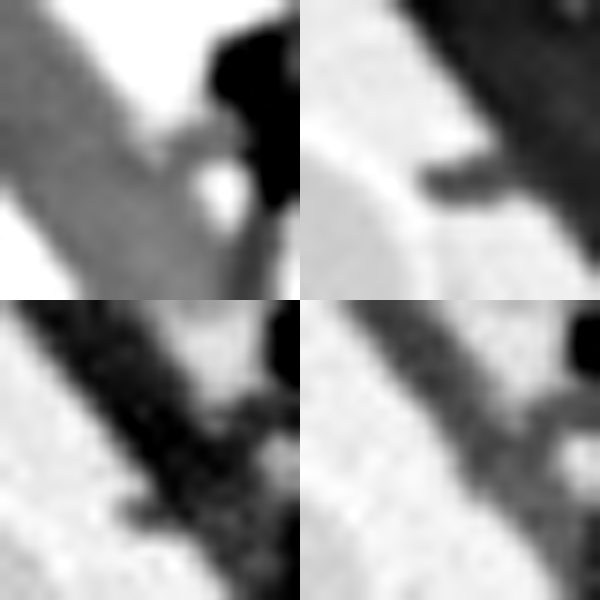

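```bash
python3 - <<'E'
from edge import *
c=load("pics/scene0.npz")
th=np.radians(-3);ex=np.array([np.cos(th),np.sin(th)]);ey=np.array([-np.sin(th),np.cos(th)])
cen=np.array([.6572,.1259])
Z=[];D=[]
for uv,z in(((357.8,196.0),.05),((361.6,189.6),.0686),((364.8,187.5),.0768)):
    X=onz(c,uv,z)[:2]-cen;x,y=X@ex,X@ey;print(z,"x",x.round(4),"y",y.round(4));Z.append(z);D.append([x,y])
D=np.array(D)
for sel in((0,1,2),(0,1)):
    f=np.polyfit(D[list(sel),1],np.array(Z)[list(sel)],1);print("z at y=.073 (lift frame: centre y=0)",np.polyval(f,.073), "x at tip",np.polyval(np.polyfit(Z,D[:,0],1),np.polyval(f,.073)))
for uv in((366.6,183.5),(366.9,183.0),(367,183.7)):
  zs=np.linspace(.08,.1,201);P=np.array([proj(c,[*(cen+.073*ey),z]) for z in zs]);e=np.linalg.norm(P-uv,axis=1);print(uv,zs[e.argmin()],e.min())
E
```

```text
0.05 x -0.0011 y 0.0514
0.0686 x -0.0035 y 0.0619
0.0768 x -0.0005 y 0.0687
z at y=.073 (lift frame: centre y=0) 0.08448847293065966 x at tip -0.0017682246394752645
z at y=.073 (lift frame: centre y=0) 0.0884996304896673 x at tip -0.0017764641249127277
(366.6, 183.5) 0.09040000000000001 0.41552640662237494
(366.9, 183.0) 0.09240000000000001 0.22139076347036712
(367, 183.7) 0.09 0.016700680236308107
```

```bash
python3 - <<'E'
from edge import *
T=load("pics/top0.npz");S=load("pics/scene0.npz")
g=T["color"].astype(float).mean(2);row=cv2.GaussianBlur(g,(0,0),.6)[238:246,295:325].mean(0);print(row.round(0).tolist())
# shadow on table rows of the grip
X=onz(T,(311.6,241.2),0);print("shadow c",X,"slope",(X[:2]-[.5731,-.1166])/.082)
# plate -y edge vs its shadow on the base (rows), top view, along columns 225..245
for r in(190,200,210,220):
    print(r,cv2.GaussianBlur(g,(0,0),.6)[r-2:r+3,224:248].mean(0).round(0).tolist())
# pointer shadow/blade in top view
print(cv2.GaussianBlur(g,(0,0),.5)[205:209,160:190].mean(0).round(0).tolist())
big(T,150,190,45,30,17,"pics/u.png")
E
```

```text
[83.0, 68.0, 62.0, 60.0, 59.0, 59.0, 59.0, 62.0, 69.0, 82.0, 96.0, 104.0, 107.0, 107.0, 107.0, 107.0, 107.0, 108.0, 109.0, 110.0, 114.0, 123.0, 133.0, 141.0, 144.0, 145.0, 145.0, 146.0, 147.0, 147.0]
shadow c [ 0.57501358 -0.15415657  0.        ] slope [ 0.02333629 -0.45800701]
190 [161.0, 161.0, 161.0, 161.0, 161.0, 161.0, 158.0, 146.0, 122.0, 97.0, 84.0, 81.0, 81.0, 81.0, 82.0, 85.0, 93.0, 101.0, 104.0, 103.0, 101.0, 105.0, 121.0, 139.0]
200 [162.0, 162.0, 161.0, 162.0, 161.0, 160.0, 153.0, 134.0, 105.0, 85.0, 80.0, 81.0, 80.0, 81.0, 84.0, 91.0, 101.0, 106.0, 105.0, 101.0, 103.0, 117.0, 135.0, 145.0]
210 [162.0, 162.0, 162.0, 163.0, 162.0, 158.0, 141.0, 112.0, 88.0, 80.0, 80.0, 80.0, 80.0, 82.0, 88.0, 98.0, 105.0, 105.0, 102.0, 100.0, 107.0, 122.0, 136.0, 144.0]
220 [163.0, 162.0, 161.0, 161.0, 158.0, 144.0, 118.0, 93.0, 80.0, 79.0, 79.0, 80.0, 81.0, 83.0, 89.0, 99.0, 104.0, 102.0, 100.0, 103.0, 118.0, 134.0, 143.0, 145.0]
[57.0, 53.0, 58.0, 73.0, 92.0, 105.0, 109.0, 110.0, 110.0, 110.0, 109.0, 103.0, 90.0, 80.0, 76.0, 79.0, 94.0, 111.0, 118.0, 119.0, 121.0, 124.0, 129.0, 140.0, 154.0, 158.0, 157.0, 158.0, 158.0, 155.0]
```

View pics/u.png

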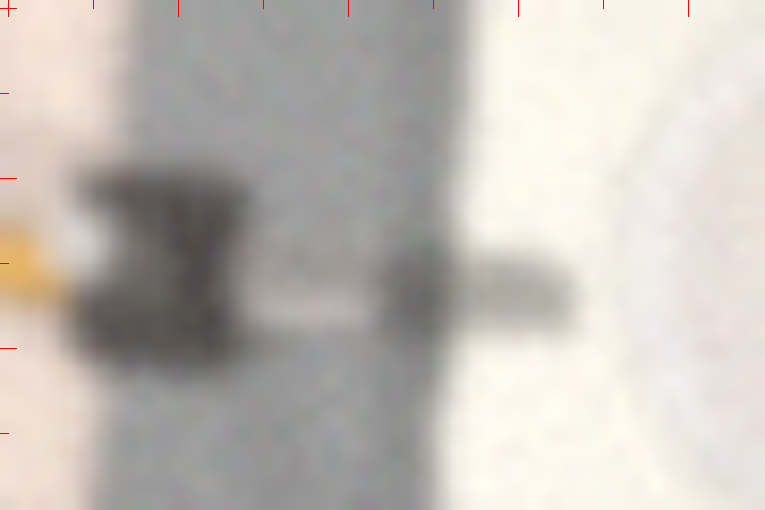

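```bash
python3 - <<'E'
from edge import *
T=load("pics/top0.npz")
e=onz(T,(316.35,241.8),0);print("grip shadow end y",e[1],"slope",(-.1166-.012-e[1])/.082)
a=onz(T,(231.45,200),.05)
for zb in(.006,.01,.012,.015):
    b=onz(T,(239.2,200),zb);print(zb,"plate shadow",a[1]-b[1],"slope",(a[1]-b[1])/(.05-zb))
ed=onz(T,(176.0,207),.05);sh=onz(T,(183.0,207),.05);D=ed[1]-sh[1];print("pen",D)
for s in(.45,.46,.47,.48,.5,.52): print(s,.05+(D+.003)/s)
# base far side boundary: check base top height from base x-extent: edges in top view at row 200: table/base edges
g=T["color"].astype(float).mean(2)
# post pin shadow / post tip shadow on flange/bridge skip
E
```

```text
grip shadow end y -0.16683202009978668 slope 0.4662441475583742
0.006 plate shadow 0.01787222430301514 slope 0.40618691597761675
0.01 plate shadow 0.018048576437191842 slope 0.45121441092979603
0.012 plate shadow 0.018136752504280186 slope 0.4772829606389522
0.015 plate shadow 0.018269016604912702 slope 0.5219719029975057
pen 0.017766694759079632
0.45 0.09614821057573252
0.46 0.09514498860669485
0.47 0.09418445693421199
0.48 0.09326394741474923
0.5 0.09153338951815926
0.52 0.08993595145976852
```

The estimates put the pointer tip at about 0.091 ± 0.002 (direct ray 0.090-0.092, shadow 0.090-0.094). The plate is at about 0.0845. I'll wind about 36° more (5 mm), then look at averaged frames.

```bash
sed -i 's/r=.070/r=.0683/' arc.py; python3 arc.py 6 7
```

```text
t 16.7 phi 71.37 rad 0.0687 z 0.1978 F [-1.9 -5.7  5.4] M [-1.5   0.57  0.07]
radial F -6.0 tang(ccw) F -0.1
[-0.27  0.66] [-0.3   0.65] [-0.37  0.61] [-0.43  0.57] [-0.49  0.52] [-0.54  0.47] [-0.59  0.41]
```

Request:
{"method": "play_rows", "body": {"plan": [{"jaw": -1, "dx": -0.27, "dy": 0.66, "dz": 0, "roll": 0}, {"jaw": -1, "dx": -0.3, "dy": 0.65, "dz": 0, "roll": 0}, {"jaw": -1, "dx": -0.37, "dy": 0.61, "dz": 0, "roll": 0}, {"jaw": -1, "dx": -0.43, "dy": 0.57, "dz": 0, "roll": 0}, {"jaw": -1, "dx": -0.49, "dy": 0.52, "dz": 0, "roll": 0}, {"jaw": -1, "dx": -0.54, "dy": 0.47, "dz": 0, "roll": 0}, {"jaw": -1, "dx": 0, "dy": 0, "dz": 0, "roll": 0}, {"jaw": -1, "dx": 0, "dy": 0, "dz": 0, "roll": 0}, {"jaw": -1, "dx": 0, "dy": 0, "dz": 0, "roll": 0}, {"jaw": -1, "dx": 0, "dy": 0, "dz": 0, "roll": 0}]}}

```text
t: 17.7
position: [0.5904, 0.1765, 0.1981]
ee_rot: [-3.136, 0.004, 1.526]
force: [-3.8, -2.3, 6.1]
opening: 0.258
```

```bash
cat > avg.py <<'E'
import sys
from bench import bot,vision
from edge import *
n=int(sys.argv[2]);z=float(sys.argv[3])
L=[vision.camera("scene") for _ in range(n)];c=L[0];A=np.mean([l["color"].astype(float) for l in L],0);c["color"]=A;np.savez(f"pics/scene{sys.argv[1]}.npz",**c)
for thr in(110,118): print([round(float(v),4) for v in plateZ(c,z,thr=thr)])
big(c,352,165,26,26,22,f"pics/v{sys.argv[1]}.png")
E
python3 arc.py 6 1;python3 avg.py 10 10 .0895
```

```text
t 17.7 phi 36.43 rad 0.0685 z 0.1981 F [-3.8 -2.3  6.1] M [-0.66  1.04  0.07]
radial F -4.5 tang(ccw) F 0.4
[-0.59  0.4 ] 
[0.092, 0.0871, 0.0884]
[0.09, 0.0883, 0.0901]
```

View pics/v10.png

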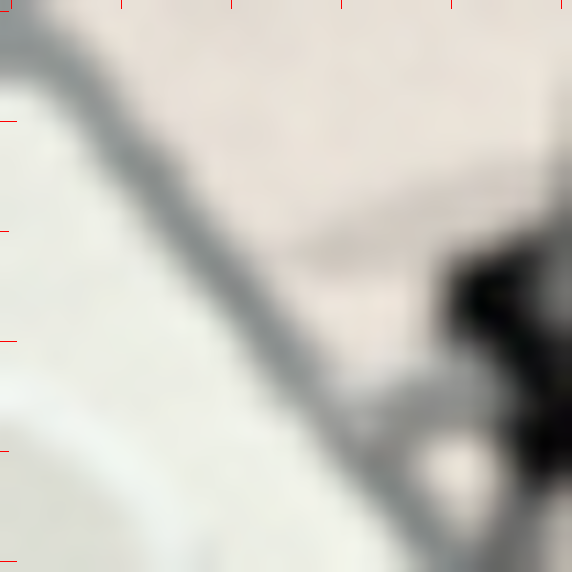

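The plate measures about 0.0892, with the blade tip just up and right of its edge at about (367.5,183.5). Roughly 1.2 mm short, so about 9° more.

Request:
{"method": "play_rows", "body": {"plan": [{"jaw": -1, "dx": -0.43, "dy": 0.32, "dz": 0, "roll": 0}, {"jaw": -1, "dx": -0.46, "dy": 0.28, "dz": 0, "roll": 0}, {"jaw": -1, "dx": 0, "dy": 0, "dz": 0, "roll": 0}, {"jaw": -1, "dx": 0, "dy": 0, "dz": 0, "roll": 0}, {"jaw": -1, "dx": 0, "dy": 0, "dz": 0, "roll": 0}, {"jaw": -1, "dx": 0, "dy": 0, "dz": 0, "roll": 0}, {"jaw": -1, "dx": 0, "dy": 0, "dz": 0, "roll": 0}, {"jaw": -1, "dx": 0, "dy": 0, "dz": 0, "roll": 0}, {"jaw": -1, "dx": 0, "dy": 0, "dz": 0, "roll": 0}, {"jaw": -1, "dx": 0, "dy": 0, "dz": 0, "roll": 0}]}}

```text
t: 19.2
position: [0.5959, 0.1679, 0.1982]
ee_rot: [-3.136, 0.003, 1.526]
force: [-4.8, -0.2, 7.7]
opening: 0.251
```

```bash
python3 arc.py 6 1;python3 avg.py 11 12 .0905
python3 - <<'E'
from edge import *
c=load("pics/scene11.npz")
# enhanced view with predicted marks: edge line at heights & tip at heights
x0,y0,w,k=352,165,30,20
g=c["color"][y0:y0+w,x0:x0+w].mean(2);g=np.clip((g-60)/(150-60)*255,0,255).astype('uint8');g=cv2.resize(g,None,fx=k,fy=k,interpolation=cv2.INTER_CUBIC);g=cv2.cvtColor(g,cv2.COLOR_GRAY2BGR)
th=np.radians(-3);ex=np.array([np.cos(th),np.sin(th)]);ey=np.array([-np.sin(th),np.cos(th)]);cen=np.array([.6572,.1259])
def dr(a,b,z,col):
    q=[tuple(int(v) for v in ((proj(c,[*(cen+p[0]*ex+p[1]*ey),z])-[x0,y0]+.5)*k)) for p in(a,b)];cv2.line(g,q[0],q[1],col,1)
for z,col in((.0885,(0,0,255)),(.0925,(255,0,0))):
    dr((-.006,.073),(.006,.073),z,col);dr((-.006,.073),(-.006,.095),z,col);dr((.006,.073),(.006,.095),z,col)
cv2.imwrite("pics/w.png",g)
E
```

```text
t 19.2 phi 27.89 rad 0.0686 z 0.1982 F [-4.8 -0.2  7.7] M [-0.33  1.11  0.01]
radial F -4.3 tang(ccw) F 2.1
[-0.65  0.31] 
[0.0931, 0.0882, 0.0885]
[0.0911, 0.0895, 0.0894]
```

View pics/w.png

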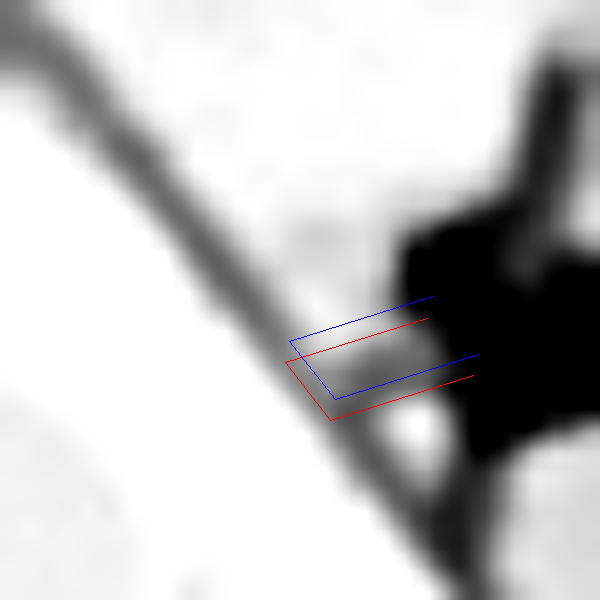

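The plate measures about 0.0905, from both the edges and the angle count. The blade overlay fits a span of about 0.089-0.093, so its middle is near 0.091. I'll nudge 3° more, back off within the play to unload, then open.

Request:
{"method": "play_rows", "body": {"plan": [{"jaw": -1, "dx": -0.33, "dy": 0.16, "dz": 0, "roll": 0}, {"jaw": -1, "dx": 0, "dy": 0, "dz": 0, "roll": 0}, {"jaw": -1, "dx": 0, "dy": 0, "dz": 0, "roll": 0}, {"jaw": -1, "dx": 0.3, "dy": -0.25, "dz": -0.03, "roll": 0}, {"jaw": -1, "dx": 0.25, "dy": -0.2, "dz": -0.03, "roll": 0}, {"jaw": -1, "dx": 0, "dy": 0, "dz": 0, "roll": 0}, {"jaw": -1, "dx": 0, "dy": 0, "dz": 0, "roll": 0}, {"jaw": -1, "dx": 0, "dy": 0, "dz": 0, "roll": 0}, {"jaw": -1, "dx": 0, "dy": 0, "dz": 0, "roll": 0}, {"jaw": -1, "dx": 0, "dy": 0, "dz": 0, "roll": 0}]}}

```text
t: 20.8
position: [0.5952, 0.1709, 0.1989]
ee_rot: [-3.14, 0.001, 1.526]
force: [-3.0, -2.6, 4.0]
opening: 0.252
```

```bash
python3 arc.py 6 1;python3 avg.py 12 8 .091
```

```text
t 20.8 phi 30.35 rad 0.0694 z 0.1989 F [-3.  -2.6  4. ] M [-0.49  0.85  0.01]
radial F -3.9 tang(ccw) F -0.7
[-0.68  0.26] 
[0.0939, 0.0886, 0.0891]
[0.0917, 0.0898, 0.0904]
```

Request:
{"method": "play_rows", "body": {"plan": [{"jaw": -0.4, "dx": 0, "dy": 0, "dz": 0, "roll": 0}, {"jaw": -0.2, "dx": 0, "dy": 0, "dz": 0, "roll": 0}, {"jaw": 0, "dx": 0, "dy": 0, "dz": 0, "roll": 0}, {"jaw": 0, "dx": 0, "dy": 0, "dz": 0, "roll": 0}, {"jaw": 0, "dx": 0, "dy": 0, "dz": 0, "roll": 0}, {"jaw": 0, "dx": 0, "dy": 0, "dz": 0, "roll": 0}, {"jaw": 0, "dx": 0, "dy": 0, "dz": -0.5, "roll": 0}, {"jaw": 0, "dx": 0, "dy": 0, "dz": -1, "roll": 0}, {"jaw": 0, "dx": 0, "dy": 0, "dz": -2, "roll": 0}, {"jaw": 0, "dx": 0, "dy": 0, "dz": -2, "roll": 0}]}}

```text
t: 22.2
position: [0.5958, 0.1711, 0.2557]
ee_rot: [3.141, 0.0, 1.526]
force: [0.2, 0.8, -0.0]
opening: 0.5
```

Request:
{"method": "play_rows", "body": {"plan": [{"jaw": 0, "dx": 0, "dy": 0, "dz": -3, "roll": 0}, {"jaw": 0, "dx": 0, "dy": 0, "dz": -3, "roll": 0}, {"jaw": 0, "dx": -2, "dy": -1, "dz": -1, "roll": 0}, {"jaw": 0, "dx": -4, "dy": -1, "dz": 0, "roll": 0}, {"jaw": 0, "dx": -4, "dy": -1, "dz": 0, "roll": 0}, {"jaw": 0, "dx": -4, "dy": -1, "dz": 0, "roll": 0}, {"jaw": 0, "dx": -4, "dy": -1, "dz": 0, "roll": 0}, {"jaw": 0, "dx": -4, "dy": -1, "dz": 0, "roll": 0}, {"jaw": 0, "dx": -2, "dy": 0, "dz": 0, "roll": 0}, {"jaw": 0, "dx": 0, "dy": 0, "dz": 0, "roll": 0}]}}

```text
t: 23.2
position: [0.5248, -0.0685, 0.3255]
ee_rot: [3.14, 0.001, 1.522]
force: [-0.3, 0.2, -0.5]
opening: 0.497
```

```bash
python3 go.py; python3 avg.py 13 10 .0905; python3 - <<'E'
from bench import vision
from edge import *
c=load("pics/scene13.npz");t=vision.camera("top");np.savez("pics/top13.npz",**t)
big(c,285,105,110,125,4.0,"pics/x1.png");big(t,140,165,90,125,4.0,"pics/x2.png")
cv2.imwrite("pics/x.png",np.hstack([cv2.imread("pics/x1.png"),cv2.imread("pics/x2.png")]))
E
```

```text
t 23.2 p [ 0.5248 -0.0685  0.3255] rpy [1.7991e+02 7.0000e-02 8.7200e+01] q [-0.27  0.29  1.32 -0.    1.52 -0.23] F [-0.3  0.2 -0.5] open 0.497
[0.0921, 0.0889, 0.0904]
[0.09, 0.0901, 0.0924]
```

View pics/x.png

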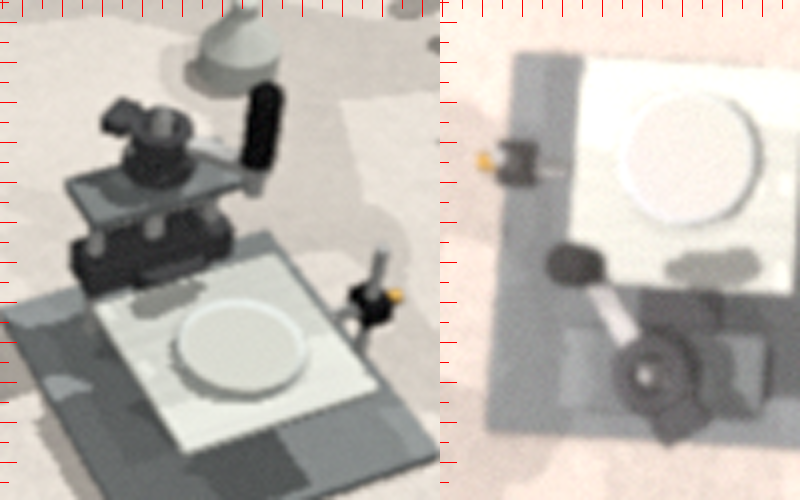

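View pics/v13.png

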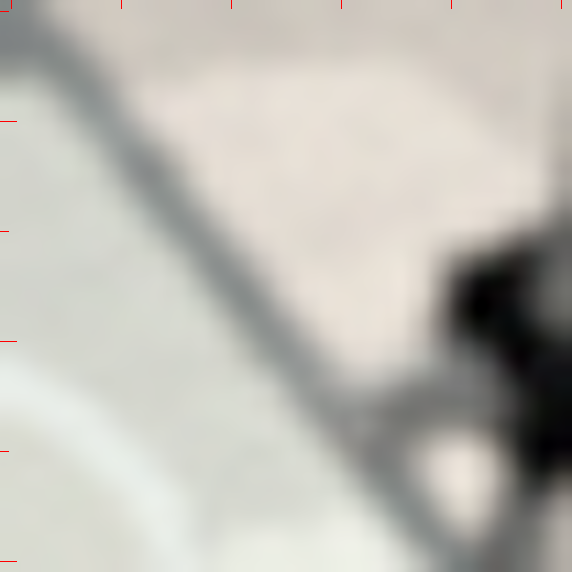

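```bash
python3 - <<'E'
from edge import *
c=load("pics/scene13.npz")
x0,y0,w,k=356,170,22,27
g=c["color"][y0:y0+w,x0:x0+w].mean(2);g=np.clip((g-50)/(150-50)*255,0,255).astype('uint8');g=cv2.resize(g,None,fx=k,fy=k,interpolation=cv2.INTER_CUBIC);g=cv2.cvtColor(g,cv2.COLOR_GRAY2BGR);h0=g.copy()
th=np.radians(-3);ex=np.array([np.cos(th),np.sin(th)]);ey=np.array([-np.sin(th),np.cos(th)]);cen=np.array([.6572,.1259])
def dr(a,b,z,col):
    q=[tuple(int(v) for v in ((proj(c,[*(cen+p[0]*ex+p[1]*ey),z])-[x0,y0]+.5)*k)) for p in(a,b)];cv2.line(g,q[0],q[1],col,1)
for z,col in((.0885,(0,0,255)),(.0925,(255,0,0))):
    dr((-.006,.073),(.006,.073),z,col);dr((-.006,.073),(-.006,.095),z,col);dr((.006,.073),(.006,.095),z,col)
dr((-.05,.07),(.05,.07),.0905,(0,160,0))
cv2.imwrite("pics/y.png",g)
E
```

```text
(no output)
```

View pics/y.png

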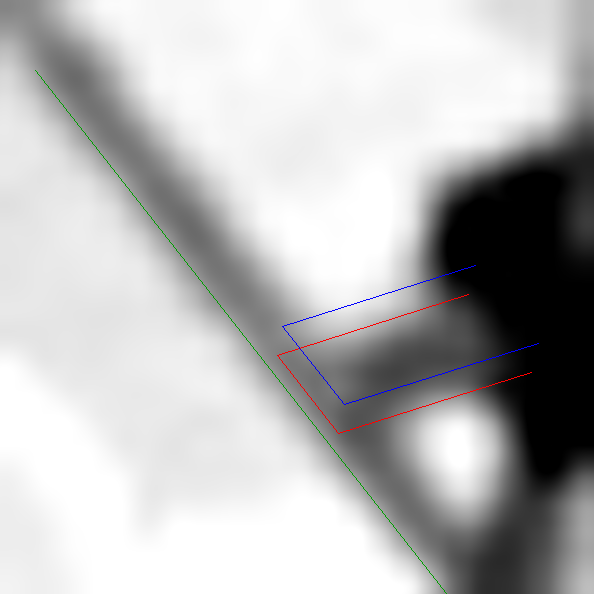

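The crank is seated on the shaft and released, with its grip upright. The pointer hasn't moved, and the plate edge (about 0.0905 m) lies within the pointer blade's 4 mm thickness. Handing in.

```bash
python3 -c "
from bench import bot
print(bot.job_done())"
```

```text
the job is handed in; nothing more can be done
None
```

I fitted the larger crank on the lift's shaft and wound it clockwise nearly a full turn. I then let go and moved the arm clear, handing in at about 24 s of the 58 s allowed.

**Last checks**
- **Crank:** it is seated on the shaft with its grip upright, and the robot is touching nothing. The highest wrist force I read was under 10 N.
- **Plate height:** the edge fits gave 89–92 mm and the turn count about 90.5–92 mm; I take it as about 90.5 mm above the table.
- **Pointer height:** direct sighting put the tip at 90–92 mm. In the images the plate's edge lies within the pointer blade's 4 mm thickness, and the pointer had not moved.

**Where the checks disagreed**
- **Pointer height:** the shadow estimates of the tip ranged from 84.5 to 96 mm, and the last overlay suggested 89–92 mm for the blade's middle. Level is therefore only known to about 2 mm.
- **Camera positions:** the two cameras differed by about 4 mm on where the shaft is. I allowed for this, and the hub went down over the post without trouble.

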